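# Stack three round bars on the V-cradle and chock them

## Task

Stack the round stock on the cradle, all lengthwise across its two ribs and centred on them: first lay the long tube in the V, then the solid bar on the sloping shelf, resting against the tube. Then set the chock on the shelf with its ramped nose snug against the bar's outer side, and only then lay the short fat tube on top, in the valley between tube and bar. Lay things down rather than drop them, let go of everything, and leave the other things on the bench where they are.

Things in the scene. Friction and masses are not known exactly. Their poses are not given: they have to be found in the camera images.
- cradle: Fixed steel cradle: base plate 150 x 155 x 10 mm with two like, parallel, narrow ribs, each with a V at its -y end and a sloping shelf running in +y. Origin: centre of the base, on the table; z up. Bars lie along x. Ribs 14 mm wide, centred at x = -50 and 50 mm, free room between. Axes when stacked, (y, z) mm: long tube (-50, 85), bar (-8, 91), fat tube (-33, 133).
- v_seat (a point): Bottom of the V, midway between the ribs: x 0, y -50, z 60 mm in the cradle's frame. The V opens 120 degrees (faces 30 degrees from level); its outer face ends at y -76, z 75, its inner face at y -35, z 68.7 mm, where the shelf begins.
- shelf_end (a point): Free upper end of the shelf, midway between the ribs: x 0, y 75, z 78.3 mm in the cradle's frame. The shelf climbs towards it at 5 degrees from y -35, z 68.7 mm, so round things on it roll down towards the V.
- long_tube: Long steel tube, 44 mm outside diameter, 180 mm long, dark open-looking ends, about 0.55 kg, lying on the table. Origin at its middle on the axis; x along the axis. It can roll.
- solid_bar: Solid round aluminium bar, 40 mm diameter, 150 mm long, plain bright ends, about 0.5 kg, lying on the table. Origin at its middle on the axis; x along the axis. It can roll.
- fat_tube: Short fat steel tube, 58 mm outside diameter, 120 mm long, dark open-looking ends, about 0.5 kg, lying on the table. Origin at its middle on the axis; x along the axis. It can roll.
- chock: Dark steel chock, about 0.4 kg: foot 130 (x) x 64 (y) x 12 mm (z); its -y edge is the nose, a 45 degree ramp along the whole length rising to +y. A grip block 44 (x) x 16 (y) mm stands on the foot, centred at x 0, y 22, its top at z 50 mm. Origin: centre of the foot's underside.
- chock_nose (a point): Middle of the nose's lower edge: x 0, y -32, z 0 mm in the chock's frame. Snug against the bar it lies about 8 mm beyond the bar's axis along the shelf (cradle y about 0), the chock taking the shelf's 5 degree slope.
- spray_can: Bystander: slim closed spray can, 40 mm across, 150 mm tall, standing. Origin at its underside.
- square_offcut: Bystander: short piece of 40 x 40 mm square tube, 70 mm tall, standing on end. Origin at its underside.
- weld_square: Bystander: flat grey L-shaped welder's square, about 120 x 115 x 12 mm. Origin at its underside, at the L's corner.
- hammer: Bystander: hammer lying flat. Origin at its underside.
- wire_brush: Bystander: brush lying flat. Origin at its underside.
- grinder: Bystander: hand grinder, about 250 mm long and 60 mm high, lying flat. Origin at its underside.
- disc_stack: Bystander: stack of dark grinding discs, 115 mm across, 24 mm high. Origin at its underside.
Things that resemble listed ones, but are neither listed nor needed, are in the scene too. Leave any blue, purple or yellow look-alike of the fat_tube alone.

How it is judged:
By the outcome, as a careful person would: the job done as asked, in the order asked, and still so for the second after the job is handed in, with the robot touching nothing.
It also fails if it takes over 72 s, if anything falls off the work surface, if the arm or the gripper's body presses on something with over 40 N, if the wrist force passes 120 N, or if a joint passes its speed limit or range.

## Robot

A 6-joint arm with a two-finger parallel gripper is mounted at the origin on the work surface. World frame = base frame: x ahead of the robot, y to its left, z up, the work surface at z = 0. Lengths are in mm, angles in rad, forces in N, time in s.
With the tool pointing down it reaches from about 250 to 725 mm from the base axis. Payload 9.7 kg.
Tool frame: the origin (TCP) lies midway between the tips of the shut fingers; the grasp point (between the pads) lies r.grip_point_offset behind it (r.grip_point_offset is the distance from the TCP to the grasp point, in mm); z points along the fingers, y is the direction in which the jaws open and shut (so a half turn about z gives the same grasp; the last joint's range is limited). The gripper opens to 85 mm and grips with 20 to 120 N. Pads are 22 mm wide; open, the fingers measure 114 mm over their backs; the gripper's body (76 mm by 85 mm) begins 54 mm behind the grasp point. The pads swing forward as they close: fully open they stand 13 mm farther back than shut.
Start: joints at [1.33, 0.087, 0.176, 1.66, 0, 1.571], TCP at [131.161, 534.129, 231.284] pointing down, gripper open.
Joint ranges: [-3.13, 3.13], [-0.85, 1.81], [-1.15, 1.24], [-2.2, 2.28], [-1.44, 1.52], [-3.14, 3.14]. Speed limits (rad/s): [2.22, 2.22, 2.57, 3.14, 3.14, 3.14].

## Interface

Orientations are given as a rotation vector (axis times angle).
In Python, from cell import r, eyes, hand_in gives the robot as it stands. The module is installed in compiled form; this text tells all that it offers.
- The arm moves only by the shell command python3 -m crank 'ROWS' [FORCE]. ROWS is JSON, a list of rows, each a list of 5 numbers: the shift along the tool's x, y, z in units of 40 mm (1.0 is 40 mm), then the turn about the tool's z in units of 8 degrees (1.0 is 8 degrees), then the finger opening in mm, from 0 to 85.4. In form: [[dx, dy, dz, turn, grip], ...]. A call has 1 to 12 rows; each row is the pose to reach, as a shift and turn from the pose commanded when the call began, along the tool's axes at that moment; what a row does not reach only later rows make up. A row lasts 1/10 s, in which the tool goes at most 50 mm and 8.59 degrees, less where a joint would pass 70% of its speed; a pose out of reach is approached as far as the arm can. A call with a gripper value outside its range is refused whole. The fingers move at their own pace and stop on an object; FORCE is the grip in N (left out, the last holds). Time passes only in rows, so rows that repeat a pose let the fingers close. It gives the time, the measured TCP pose, the force and the opening at its end, in the units of the state.
- r.read_state(): the state, without advancing time (a new reading comes with each control period).
- eyes.snapshot(name): name is "scene" or "top"; returns a dict with "color" (384x512x3 uint8, red, green, blue), "intrinsics" (3x3 intrinsics, pixels), "R" (3x3) and "t" (3): a world point X has camera coordinates R X + t. Camera axes: x right, y down, z forward; pixel columns grow to the right and rows downward; lengths in mm; the calibration is good to about 2 mm. A picture is of the moment at which its call begins. There is no depth.
- hand_in(): hands the job in, once; it reports no verdict.
The state is a dict: "time": time; "joint_pos": joint angles; "dq": joint speeds; "tau": joint torques, N m; "ee_pos": TCP position; "tcp_rot": TCP orientation; "contact_force": force on the tool from outside, world axes, zero at the start; "moment": the same for the moment, N m; "width": opening from 0.0 (shut) to 1.0 (fully open).
Only numpy, scipy, OpenCV 4.12 (cv2) and the standard library are available. Lean on these libraries where they do the work, as an engineer would, in place of code of your own. Each camera call takes 0.05 s, during which the arm holds its last target.

## Working session

There is one attempt and no reset: what is moved stays moved. The work goes in short steps, Python scripts to look and compute and a shell command to move; the robot and the scene stay as the last step left them, time stands still between calls to the robot, and variables do not carry over. Pictures are saved under pics/ and viewed, and the job is handed in when it is done.

```bash
ls; mkdir -p pics
python3 - <<'E'
from cell import r, eyes
import cv2
print(r.read_state(), r.grip_point_offset)
for n in("scene","top"):
    s=eyes.snapshot(n); cv2.imwrite(f"pics/{n}0.png",s["color"][:,:,::-1]); print(s["intrinsics"],s["R"],s["t"])
    cv2.imwrite(f"pics/{n}0.png",cv2.resize(s["color"][:,:,::-1],(800,600),interpolation=cv2.INTER_CUBIC))
E
```

```text
pics
{'time': 0.0, 'joint_pos': array([ 1.33000012e+00,  8.74345510e-02,  1.75130690e-01,  1.65980501e+00,
       -3.04025843e-05,  1.57078639e+00]), 'dq': array([-4.53714513e-04,  3.95003532e-05, -6.06830227e-04,  1.01094202e-03,
        2.88270081e-03, -9.78411371e-04]), 'tau': array([ 2.81024717e-03, -5.20389998e+01,  4.64803648e+01,  1.60668843e-02,
        1.78811970e-04, -7.78051970e-07]), 'ee_pos': array([131.11427269, 533.90187603, 230.59533856]), 'tcp_rot': array([-3.77297738e-01, -3.11872501e+00,  2.05246939e-03]), 'contact_force': array([0.83715678, 0.13156003, 0.3339324 ]), 'moment': array([0.03203551, 0.01682887, 0.0062526 ]), 'width': 0.9997540836344174} 18.700000000000003
[[496.74925947   0.         253.55856811]
 [  0.         496.74925947 187.21508321]
 [  0.           0.           1.        ]] [[-0.14369235  0.98960229 -0.00631003]
 [ 0.81356295  0.11449596 -0.57009298]
 [-0.56344284 -0.08705161 -0.82155595]] [  88.21455984 -347.39489668 2036.83966936]
[[480.13652048   0.         262.16087568]
 [  0.         480.13652048 182.45263898]
 [  0.           0.           1.        ]] [[ 0.01927906 -0.99975792 -0.01060317]
 [-0.98586156 -0.0172434  -0.16667226]
 [ 0.16644908  0.01366654 -0.98595534]] [ -25.65151899  496.78735064 1500.26246814]
```

View pics/scene0.png

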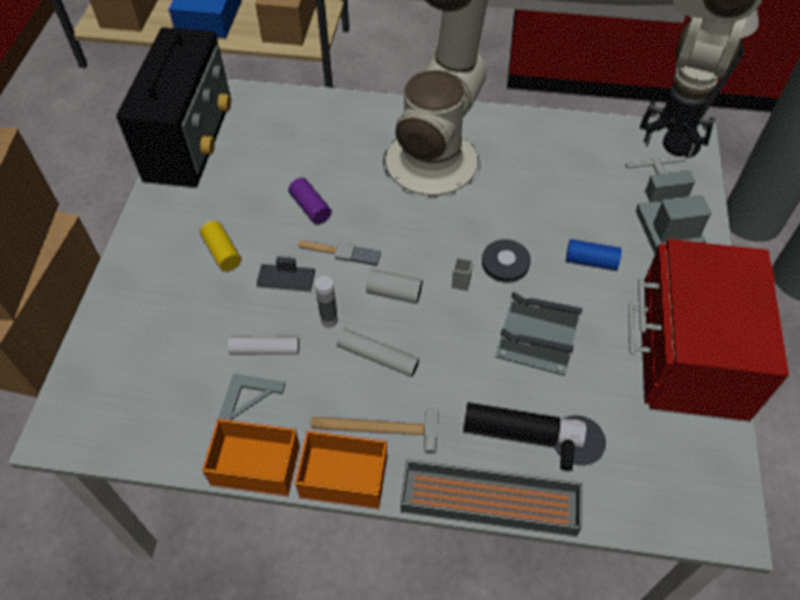

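View pics/top0.png

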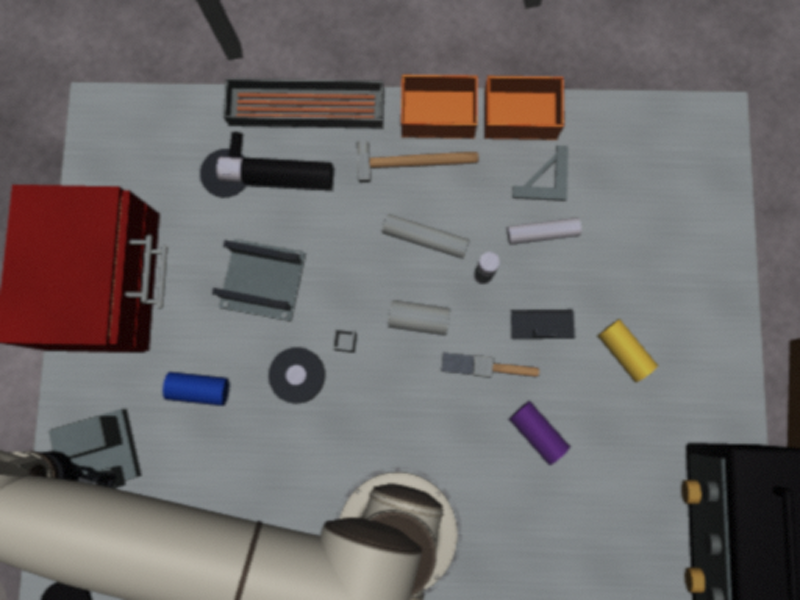

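Run:
```python
from cell import r, eyes
import cv2, numpy as np
a=eyes.snapshot("scene"); b=eyes.snapshot("top")
np.savez("s0.npz",**{k+"_s":v for k,v in a.items() if k!="name"},**{k+"_t":v for k,v in b.items()})
A=a["color"][:,:,::-1];B=b["color"][:,:,::-1]
c1=cv2.resize(A[175:245,300:390],(800,600),interpolation=cv2.INTER_CUBIC)
c2=cv2.resize(B[140:215,125:225],(800,600),interpolation=cv2.INTER_CUBIC)
c3=cv2.resize(B[130:250,230:390],(800,600),interpolation=cv2.INTER_CUBIC)
c4=cv2.resize(A[130:250,140:300],(800,600),interpolation=cv2.INTER_CUBIC)
for i,c in enumerate((c1,c2,c3,c4)): cv2.imwrite(f"pics/c{i}.png",c)
```

```text
(no output)
```

View pics/c0.png

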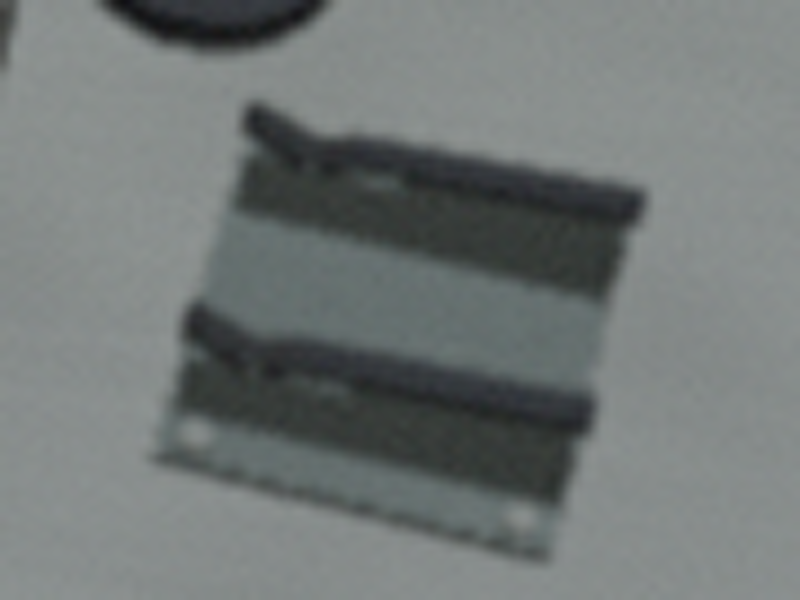

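View pics/c1.png

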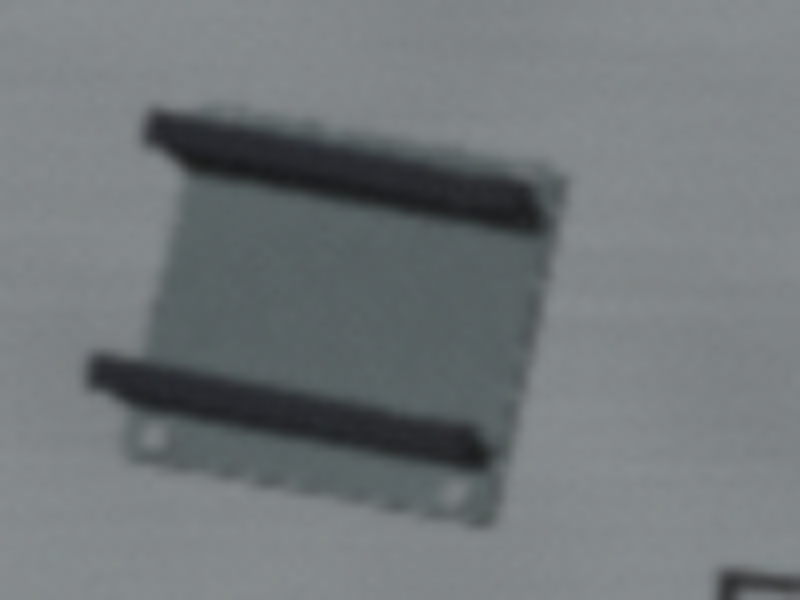

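View pics/c2.png

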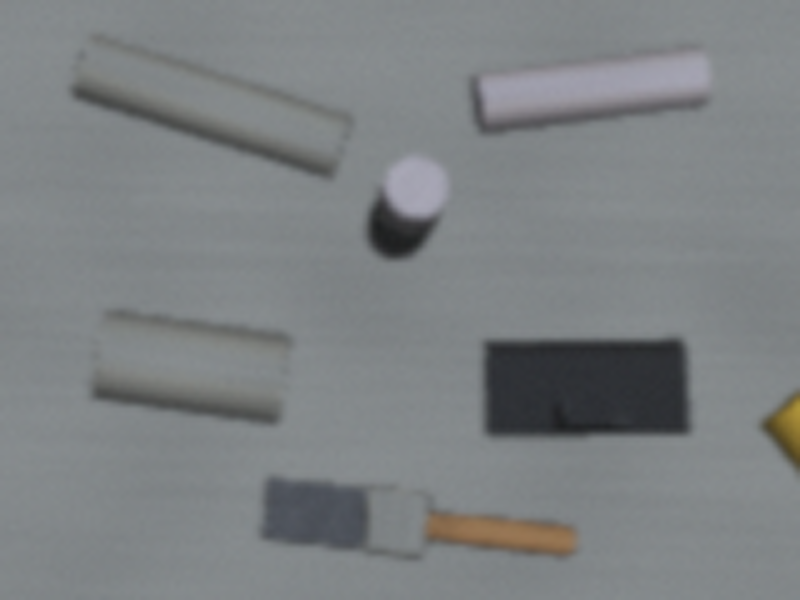

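View pics/c3.png

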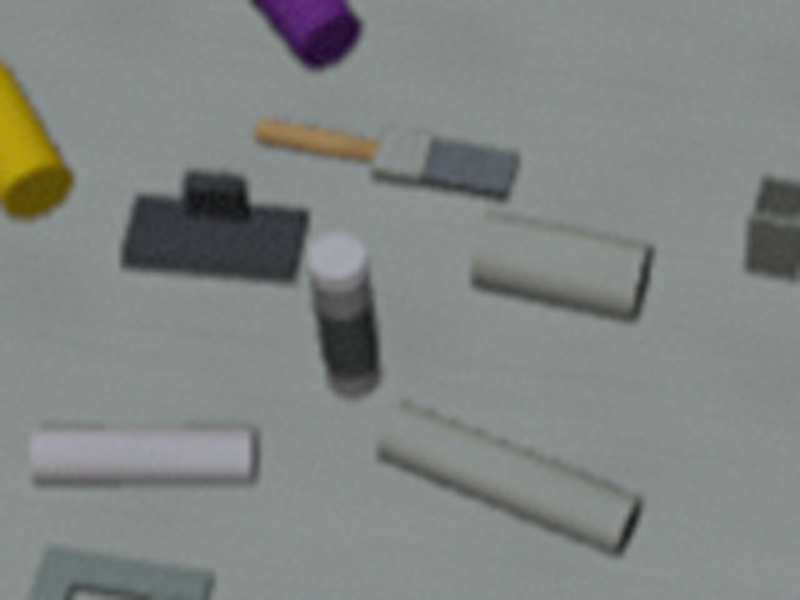

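```bash
cat > h.py <<'E'
import numpy as np, cv2
def load(f="s0.npz"):
    z=np.load(f); return {k:{n:z[n+"_"+k] for n in("color","intrinsics","R","t")} for k in "st"}
def ray(v,px):
    d=v["R"].T@np.linalg.solve(v["intrinsics"],np.array([px[0],px[1],1.]))
    return -v["R"].T@v["t"],d/np.linalg.norm(d)
def onz(v,px,z):
    o,d=ray(v,px); return o+d*(z-o[2])/d[2]
def proj(v,X):
    c=v["R"]@np.asarray(X,float)+v["t"]; p=v["intrinsics"]@c; return p[:2]/p[2]
def tri(vs,ps):
    A=np.zeros((3,3));b=np.zeros(3);R=[ray(v,p) for v,p in zip(vs,ps)]
    for o,d in R:
        M=np.eye(3)-np.outer(d,d);A+=M;b+=M@o
    X=np.linalg.solve(A,b); return X,[np.linalg.norm((np.eye(3)-np.outer(d,d))@(X-o)) for o,d in R]
def snap():
    from cell import eyes
    a=eyes.snapshot("scene");b=eyes.snapshot("top");return {"s":a,"t":b}
E
python3 - <<'E'
from h import *
V=load()
for k in "ts":
    im=V[k]["color"]; lab=cv2.cvtColor(im,cv2.COLOR_RGB2LAB).astype(int)
    med=[cv2.medianBlur(lab[:,:,i].astype(np.uint8),61).astype(int) for i in range(3)]
    d=np.stack([lab[:,:,i]-med[i] for i in range(3)],2)
    out=np.clip(128+d*np.array([2,8,8]),0,255).astype(np.uint8)
    a,b=((215,385),(130,240)) if k=="t" else ((140,280),(140,245))
    c=out[b[0]:b[1],a[0]:a[1]]
    cv2.imwrite(f"pics/lab_{k}.png",cv2.resize(np.hstack([c[:,:,1],c[:,:,2]]),(800,int(400*c.shape[0]/c.shape[1]))))
E
```

```text
(no output)
```

View pics/lab_t.png

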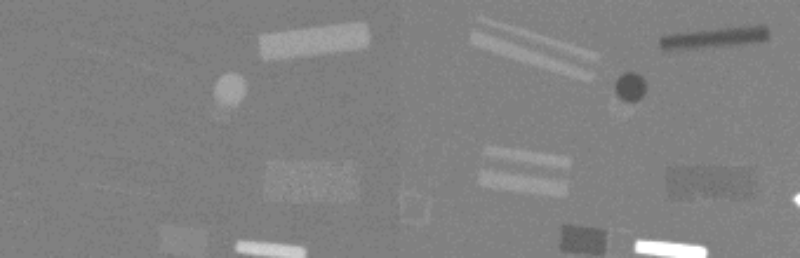

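View pics/lab_s.png

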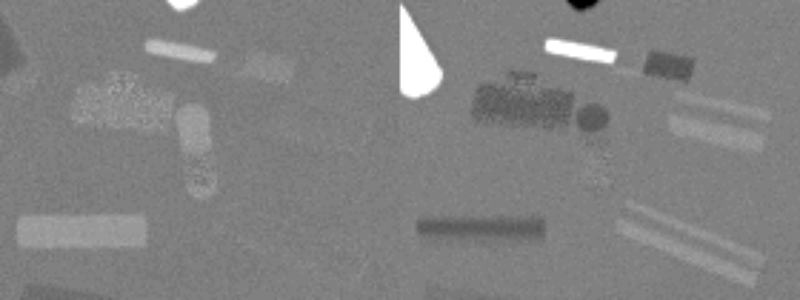

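```bash
cat >> h.py <<'E'
def chans(im):
    lab=cv2.cvtColor(im,cv2.COLOR_RGB2LAB)
    S=4; out=[]
    for i in range(3):
        m=cv2.medianBlur(lab[:,:,i],61).astype(np.float32)
        out.append(cv2.resize(lab[:,:,i].astype(np.float32)-m,None,fx=S,fy=S,interpolation=cv2.INTER_CUBIC))
    return out
E
python3 - <<'E'
from h import *
V=load()
# approx rois orig px: (x0,x1,y0,y1)
roi={"t":{"long_tube":(240,304,130,170,22),"fat_tube":(244,292,188,218,29),"solid_bar":(320,376,136,160,20),"chock":(322,372,194,222,12)},
     "s":{"long_tube":(212,272,206,244,22),"fat_tube":(230,274,168,196,29),"solid_bar":(140,196,210,232,20)}}
for k in roi:
    L,A,B=chans(V[k]["color"])
    for n,(x0,x1,y0,y1,h) in roi[k].items():
        s=np.s_[y0*4:y1*4,x0*4:x1*4]
        l,a,b=L[s],A[s],B[s]
        m=(b>1.3) if "tube" in n else (a>1.6) if n=="solid_bar" else (l<-25)
        m=cv2.morphologyEx(m.astype(np.uint8),cv2.MORPH_OPEN,np.ones((3,3)))
        m=cv2.morphologyEx(np.pad(m,40),cv2.MORPH_CLOSE,np.ones((25,25)))
        cs,_=cv2.findContours(m,0,2); c=max(cs,key=cv2.contourArea)
        r=cv2.minAreaRect(c); q=cv2.boxPoints(r)
        px=lambda p:((p[0]-40)/4+x0-.375,(p[1]-40)/4+y0-.375)
        ctr=onz(V[k],px(r[0]),h); Q=np.array([onz(V[k],px(p),h)[:2] for p in q])
        e=Q[1]-Q[0],Q[2]-Q[1]; e=sorted(e,key=np.linalg.norm)
        ang=np.degrees(np.arctan2(e[1][1],e[1][0]))%180
        print(k,n,px(r[0]),ctr.round(1),"size",np.round([np.linalg.norm(x) for x in e],1),"ang",round(ang,1))
# cradle base corners at z=10 (top crop c1: scale 8, off 125,140 ; scene crop: 800/90, 300,175)
for n,p in dict(BL=(128,458),BR=(490,525),TR=(567,176)).items(): print(n,onz(V["t"],(p[0]/8+125-.5,p[1]/8+140-.5),10).round(1))
sx=800/90;sy=600/70
for n,p in dict(BL=(152,458),BR=(548,560)).items(): print(n,"s",onz(V["s"],(p[0]/sx+300-.5,p[1]/sy+175-.5),10).round(1))
E
```

```text
t long_tube (271.8940963745117, 150.211275100708) [608.6 -46.2  22. ] size [ 51.2 186. ] ang 72.7
t fat_tube (267.5904960632324, 202.7458610534668) [433.5 -35.1  29. ] size [ 60.5 126.3] ang 84.1
t solid_bar (348.3460006713867, 147.29005432128906) [ 623.1 -297.6   20. ] size [ 41.1 156.7] ang 98.4
t chock (346.95215606689453, 207.17712783813477) [ 425.8 -292.3   12. ] size [ 64.8 135.5] ang 91.4
s long_tube (240.9210205078125, 224.71826171875) [604.7 -44.4  22. ] size [ 51.5 188.5] ang 72.4
s fat_tube (251.1003932952881, 182.13172912597656) [430.  -35.4  29. ] size [ 73. 129.] ang 81.1
s solid_bar (168.13214874267578, 220.9361228942871) [ 623.6 -292.9   20. ] size [ 49.7 156.7] ang 98.7
BL [448.1 380.8  10. ]
BR [423.3 231.4  10. ]
TR [568.9 206.1  10. ]
BL s [574.3 210.6  10. ]
BR s [599.3 361.2  10. ]
```

Run:
```python
from h import *
V=load()
def draw(k,x0,y0,w,h,S,cx,cy,yaw,f):
    im=V[k]["color"][y0:y0+h,x0:x0+w,::-1]
    c=cv2.resize(im,None,fx=S,fy=S,interpolation=cv2.INTER_CUBIC)
    c=np.clip((c.astype(float)-20)*1.5,0,255).astype(np.uint8)
    R=np.array([[np.cos(yaw),-np.sin(yaw)],[np.sin(yaw),np.cos(yaw)]])
    def P(x,y,z):
        X=np.r_[R@[x,y]+[cx,cy],z]; p=proj(V[k],X); return tuple(int(v) for v in ((p-[x0,y0]+.5)*S).round())
    for pl,col in [([(-75,-77.5,10),(75,-77.5,10),(75,77.5,10),(-75,77.5,10)],(0,0,255))]+[([(x,-76,75),(x,-50,60),(x,-35,68.7),(x,75,78.3)],(0,255,255)) for x in(-57,-43,43,57)]:
        for a,b in zip(pl,pl[1:]+([pl[0]] if len(pl)==4 and col==(0,0,255) else [])): cv2.line(c,P(*a),P(*b),col,1,cv2.LINE_AA)
    cv2.imwrite(f,c)
yaw=np.radians(-9.5)
draw("s",304,180,80,64,9,510.6,295.9,yaw,"pics/ov_s.png")
draw("t",132,148,70,62,9,510.6,295.9,yaw,"pics/ov_t.png")
```

```text
(no output)
```

View pics/ov_s.png

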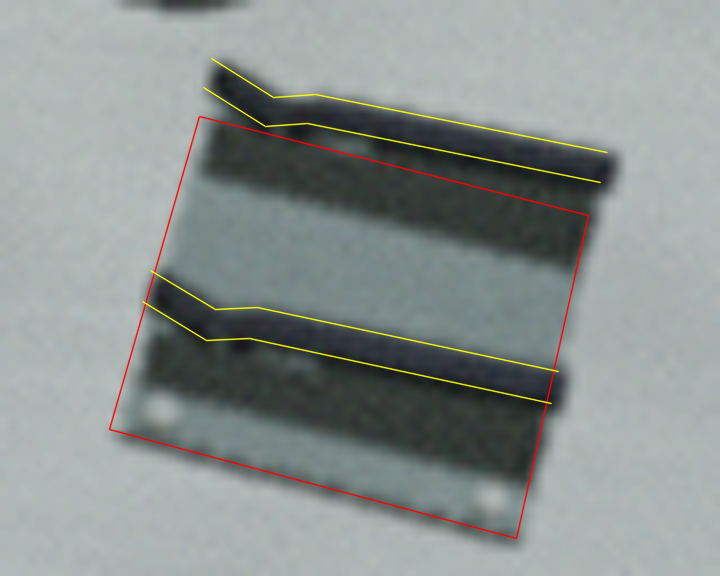

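View pics/ov_t.png

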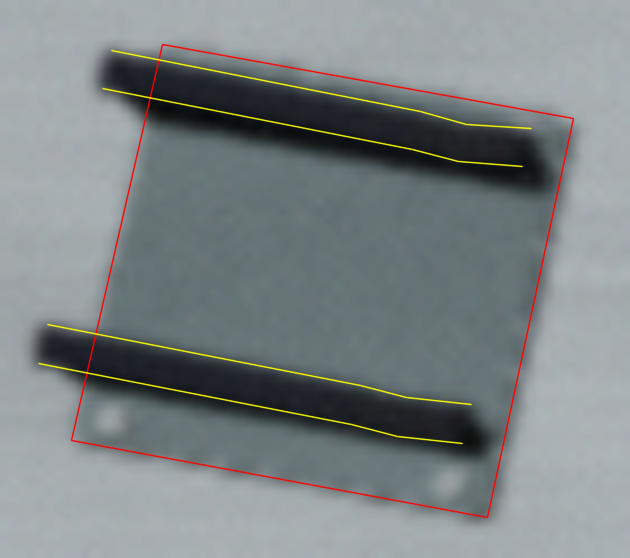

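```bash
cat > edge.py <<'E'
from h import *
from scipy.ndimage import map_coordinates, gaussian_filter1d
def edge_pts(v,A,B,n=25,half=4,trim=.1,sgn=0):
    """world pts A->B (same or varying z); returns offset of strongest edge normal in mm along left-horizontal normal"""
    g=v["color"].astype(float).mean(2); A=np.array(A,float);B=np.array(B,float)
    d=(B-A)[:2]; nrm=np.array([-d[1],d[0]])/np.linalg.norm(d); out=[]
    s=np.linspace(-12,12,97)
    for f in np.linspace(trim,1-trim,n):
        X=A+(B-A)*f
        P=np.array([proj(v,X+np.r_[nrm*k,0]) for k in s])
        pr=gaussian_filter1d(map_coordinates(g,[P[:,1],P[:,0]],order=1),4)
        gr=np.gradient(pr); q=gr*sgn if sgn else abs(gr); i=np.argmax(q); out.append((f,s[i],q[i]))
    return np.array(out)
E
cat > crad.py <<'E'
from edge import *
V=load()
cx,cy,yaw=510.6,295.9,np.radians(-9.5)
R=np.array([[np.cos(yaw),-np.sin(yaw)],[np.sin(yaw),np.cos(yaw)]])
W=lambda x,y,z:np.r_[R@[x,y]+[cx,cy],z]
# normal(left of A->B): A->B along +y => left normal = -x
E={"rib x57":((57,-35,68.7),(57,75,78.3)),"rib x43":((43,-35,68.7),(43,75,78.3)),"rib x-43":((-43,-35,68.7),(-43,75,78.3)),"rib x-57":((-57,-35,68.7),(-57,75,78.3)),
"plate x-75":((-75,-77.5,10),(-75,77.5,10)),"plate x75":((75,-77.5,10),(75,77.5,10)),"plate y-77(-> +x)":((-75,-77.5,10),(75,-77.5,10)),"plate y77(-> +x)":((-75,77.5,10),(75,77.5,10)),
"ribend y75 a":((43,75,78.3),(57,75,78.3)),"ribend y75 b":((-57,75,78.3),(-43,75,78.3)),"ribend y-76 a":((43,-76,75),(57,-76,75)),"ribend y-76 b":((-57,-76,75),(-43,-76,75))}
for k in "ts":
  for n,(a,b) in E.items():
    for sg in (1,-1):
      o=edge_pts(V[k],W(*a),W(*b),sgn=sg); p=np.polyfit(o[:,0]-.5,o[:,1],1)
      print(k,n,sg,"off med %.1f fit %.1f slope(total) %.1f std %.1f str %.2f"%(np.median(o[:,1]),p[1],p[0],np.std(o[:,1]-np.polyval(p,o[:,0]-.5)),o[:,2].mean()))
E
python3 crad.py
```

```text
t rib x57 1 off med 12.0 fit 2.3 slope(total) -15.4 std 11.0 str -0.05
t rib x57 -1 off med -0.2 fit -0.1 slope(total) -0.2 std 0.6 str 2.04
t rib x43 1 off med 8.2 fit 8.0 slope(total) -0.6 std 0.9 str 2.29
t rib x43 -1 off med -10.5 fit -10.5 slope(total) -0.0 std 0.2 str 0.98
t rib x-43 1 off med -10.5 fit -9.6 slope(total) 7.4 std 3.9 str 0.05
t rib x-43 -1 off med 0.2 fit 0.4 slope(total) 0.2 std 0.5 str 1.90
t rib x-57 1 off med 4.5 fit 4.5 slope(total) -0.4 std 0.8 str 2.27
t rib x-57 -1 off med -10.5 fit -10.5 slope(total) 0.0 std 0.2 str 0.87
t plate x-75 1 off med 2.2 fit 2.2 slope(total) -0.5 std 0.7 str 1.50
t plate x-75 -1 off med -5.2 fit -3.9 slope(total) -1.8 std 7.0 str 0.17
t plate x75 1 off med -11.2 fit -10.8 slope(total) -0.7 std 1.4 str 0.02
t plate x75 -1 off med 7.0 fit 7.3 slope(total) -3.3 std 0.8 str 1.85
t plate y-77(-> +x) 1 off med 3.8 fit 0.2 slope(total) 5.2 std 8.6 str 0.13
t plate y-77(-> +x) -1 off med -3.0 fit -2.1 slope(total) 3.3 std 3.2 str 1.67
t plate y77(-> +x) 1 off med -0.2 fit 1.0 slope(total) 1.1 std 3.2 str 1.03
t plate y77(-> +x) -1 off
[... 1675 characters left out ...]
slope(total) 0.0 std 1.4 str 2.03
s plate y77(-> +x) -1 off med -6.8 fit -5.8 slope(total) -0.5 std 5.3 str 0.23
s ribend y75 a 1 off med 4.5 fit 4.5 slope(total) 1.3 std 0.1 str 3.27
s ribend y75 a -1 off med -6.2 fit -6.3 slope(total) -2.4 std 1.4 str 0.22
s ribend y75 b 1 off med 4.5 fit 4.9 slope(total) -2.6 std 0.4 str 3.01
s ribend y75 b -1 off med -3.2 fit -6.0 slope(total) 12.7 std 1.9 str 0.36
s ribend y-76 a 1 off med 10.2 fit 10.1 slope(total) 1.3 std 0.4 str 0.47
s ribend y-76 a -1 off med 2.5 fit 2.5 slope(total) 1.7 std 0.1 str 3.26
s ribend y-76 b 1 off med 10.0 fit 10.1 slope(total) 1.7 std 0.2 str 0.54
s ribend y-76 b -1 off med 2.5 fit 2.3 slope(total) -1.6 std 0.4 str 2.99
```

```bash
cat >> h.py <<'E'
from scipy.spatial.transform import Rotation as Ro
def state():
    from cell import r
    return r.read_state()
def goto(x,y,z,psi,base=None):
    """units for a call; psi=desired jaw (tool y) world angle deg"""
    s=state(); R=Ro.from_rotvec(s["tcp_rot"]).as_matrix()
    d=R.T@(np.array([x,y,z])-s["ee_pos"])
    cur=np.degrees(np.arctan2(R[1,1],R[0,1])); dp=(psi-cur+180)%360-180
    print("t%.2f"%s["time"],"pos",s["ee_pos"].round(1),"psi %.1f"%cur,"q",s["joint_pos"].round(2),"F",s["contact_force"].round(1),"w",round(float(s["width"])*85.4,1),"tilt",R[:,2].round(3))
    print("  units",(d/40).round(3),"turn %.2f"%(-dp/8))
E
python3 -c "
from h import *
V=load()
print(onz(V['t'],(487/1.5625,262/1.5625),150))
goto(606.6,-45.3,150,-17.5)"
```

```text
[ 526.31504701 -165.41446065  150.        ]
t0.20 pos [131.1 534.  230.8] psi 76.2 q [ 1.33  0.09  0.18  1.66 -0.    1.57] F [ 0.3  0.1 -1. ] w 85.5 tilt [-0.    -0.001 -1.   ]
  units [-14.997 -11.228   2.031] turn 11.71
```

```bash
python3 -m crank '[[-15.0,-11.23,2.0,11.71,85],[-15.0,-11.23,2.0,11.71,85],[-15.0,-11.23,2.0,11.71,85],[-15.0,-11.23,2.0,11.71,85],[-15.0,-11.23,2.0,11.71,85],[-15.0,-11.23,2.0,11.71,85],[-15.0,-11.23,2.0,11.71,85],[-15.0,-11.23,2.0,11.71,85],[-15.0,-11.23,2.0,11.71,85],[-15.0,-11.23,2.0,11.71,85],[-15.0,-11.23,2.0,11.71,85],[-15.0,-11.23,2.0,11.71,85]]' 60; python3 -c "
from h import *
goto(606.6,-45.3,150,-17.5)"
```

```text
time: 1.4
ee_pos: [510.7, 71.0, 167.4]
tcp_rot: [2.538, 1.852, 0.001]
contact_force: [0.5, 1.4, 0.1]
width: 0.994
t1.40 pos [510.7  71.  167.4] psi -17.8 q [ 0.14 -0.01 -0.05  1.53  0.    2.02] F [0.5 1.4 0.1] w 84.9 tilt [ 0.  0. -1.]
  units [-2.036  3.171  0.436] turn -0.03
```

```bash
python3 -m crank '[[-2.04,3.17,0.44,0,85],[-2.04,3.17,0.44,0,85],[-2.04,3.17,0.44,0,85],[-2.04,3.17,0.44,0,85],[-2.04,3.17,0.44,0,85],[-2.04,3.17,0.44,0,85]]'
python3 - <<'E'
from h import *
goto(606.6,-45.3,150,-17.5)
V=snap()
np.savez("s1.npz",**{n+"_"+k:V[k][n] for k in "st" for n in("color","intrinsics","R","t")})
a=cv2.resize(V["s"]["color"][170:260,190:310,::-1],(560,420),interpolation=cv2.INTER_CUBIC)
b=cv2.resize(V["t"]["color"][110:230,210:330,::-1],(420,420),interpolation=cv2.INTER_CUBIC)
c=np.hstack([a,b]);cv2.imwrite("pics/m1.png",cv2.resize(c,(800,343)))
E
```

```text
time: 2.0
ee_pos: [605.7, -42.2, 150.2]
tcp_rot: [-2.532, -1.858, 0.0]
contact_force: [0.2, -0.6, -0.5]
width: 0.996
t2.00 pos [605.7 -42.2 150.2] psi -17.5 q [-0.07  0.21  0.16  1.52  0.    1.81] F [ 0.2 -0.6 -0.5] w 85.1 tilt [-0.  0. -1.]
  units [-0.066  0.045  0.004] turn 0.01
```

View pics/m1.png

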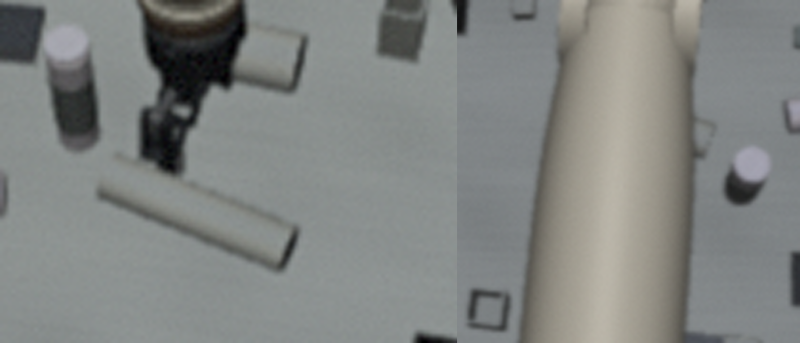

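```bash
python3 -m crank '[[-0.06,0.04,1.0,0,85],[-0.06,0.04,2.0,0,85],[-0.06,0.04,3.0,0,85],[-0.06,0.04,3.62,0,85],[-0.06,0.04,3.62,0,85],[-0.06,0.04,3.62,0,40],[-0.06,0.04,3.62,0,40],[-0.06,0.04,3.62,0,40],[-0.06,0.04,3.62,0,40],[-0.06,0.04,3.62,0,40],[-0.06,0.04,3.62,0,40],[-0.06,0.04,3.62,0,40]]' 60
python3 - <<'E'
from h import *
goto(606.6,-45.3,150,-17.5)
E
```

```text
time: 3.3
ee_pos: [608.1, -45.6, 7.7]
tcp_rot: [2.531, 1.857, 0.004]
contact_force: [-1.5, 1.0, 6.2]
width: 0.491
t3.30 pos [608.1 -45.6   7.7] psi -17.5 q [-0.07  0.25 -0.07  1.25  0.    1.8 ] F [-1.5  1.   6.2] w 42.0 tilt [ 0.003  0.    -1.   ]
  units [-1.000e-03 -2.800e-02 -3.557e+00] turn 0.00
```

```bash
python3 -m crank '[[0,0,-0.4,0,38],[0,0,-1.2,0,38],[0,0,-2.4,0,38],[0,0,-3.6,0,38],[0,0,-3.6,0,38]]' 60
python3 - <<'E'
from h import *
cx,cy,yaw=511.3,297.3,np.radians(-9.5)
c,s=np.cos(yaw),np.sin(yaw)
W=lambda x,y:(cx+c*x-s*y,cy+s*x+c*y)
print(W(0,-50),W(0,20),W(0,-33))
goto(*W(0,-50),200,80.5)
V=snap()
a=cv2.resize(V["s"]["color"][150:260,190:310,::-1],(600,550),interpolation=cv2.INTER_CUBIC)
cv2.imwrite("pics/m2.png",a)
E
```

```text
time: 3.8
ee_pos: [609.6, -46.0, 158.3]
tcp_rot: [2.527, 1.853, 0.014]
contact_force: [0.5, -0.4, -4.2]
width: 0.492
(np.float64(503.04761970696615), np.float64(247.98571992313845)) (np.float64(514.6009521172135), np.float64(317.0257120307446)) (np.float64(505.85342900659765), np.float64(264.75257514927137))
t3.80 pos [609.6 -46.  158.3] psi -17.5 q [-0.08  0.21  0.17  1.52 -0.    1.8 ] F [ 0.5 -0.4 -4.2] w 42.0 tilt [ 0.012 -0.001 -1.   ]
  units [ 6.211 -4.737 -1.08 ] turn -12.25
```

View pics/m2.png

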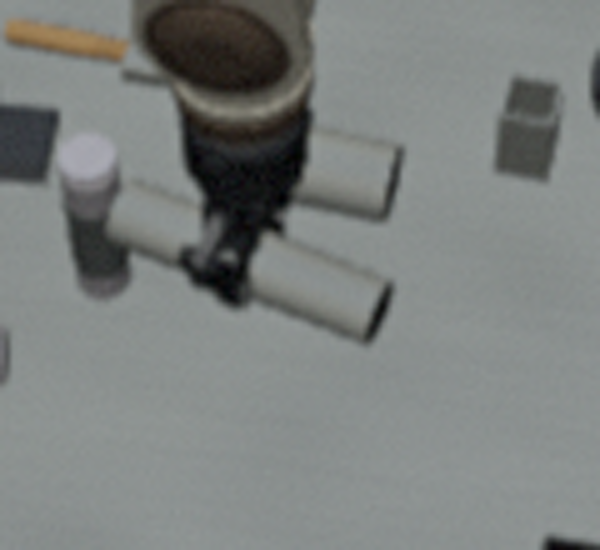

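```bash
python3 -m crank '[[6.21,-4.74,-1.1,-12.25,38],[6.21,-4.74,-1.1,-12.25,38],[6.21,-4.74,-1.1,-12.25,38],[6.21,-4.74,-1.1,-12.25,38],[6.21,-4.74,-1.1,-12.25,38],[6.21,-4.74,-1.1,-12.25,38],[6.21,-4.74,-1.1,-12.25,38],[6.21,-4.74,-1.1,-12.25,38],[6.21,-4.74,-1.1,-12.25,38],[6.21,-4.74,-1.1,-12.25,38],[6.21,-4.74,-1.1,-12.25,38],[6.21,-4.74,-1.1,-12.25,38]]' 60; python3 -m crank '[[0,0,0,0,38],[0,0,0,0,38]]'
python3 - <<'E'
from h import *
goto(503,248,90,80.5)
V=snap()
a=cv2.resize(V["s"]["color"][150:250,280:400,::-1],(480,400),interpolation=cv2.INTER_CUBIC)
b=cv2.resize(V["t"]["color"][110:210,120:200,::-1],(320,400),interpolation=cv2.INTER_CUBIC)
cv2.imwrite("pics/m3.png",np.hstack([a,b]))
E
```

```text
time: 5.1
ee_pos: [499.9, 247.8, 191.3]
tcp_rot: [-0.25, -3.129, 0.003]
contact_force: [-0.5, -0.6, -4.6]
width: 0.496
time: 5.3
ee_pos: [500.2, 247.9, 192.0]
tcp_rot: [-0.263, -3.129, 0.002]
contact_force: [0.7, -0.1, -4.1]
width: 0.494
t5.30 pos [500.2 247.9 192. ] psi 80.4 q [ 0.46  0.1   0.11  1.59 -0.    0.63] F [ 0.7 -0.1 -4.1] w 42.2 tilt [-0.002 -0.001 -1.   ]
  units [-0.072  0.017  2.551] turn -0.01
```

View pics/m3.png

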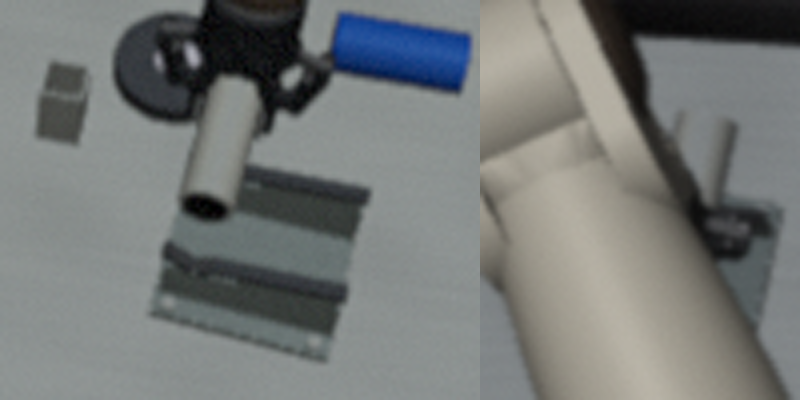

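```bash
python3 - <<'E'
from h import *
V=load()
p=onz(V["s"],(208/4+280-.5,207/4+150-.5),206); print(p)
a=np.radians(-9.5); u=np.array([np.cos(a),np.sin(a)])
print("centre",p[:2]-90*u)
# top view far end corners of tube upper rim mid (708,113)->
p=onz(V["t"],((708-480)/4+120-.5,115/4+110-.5),206); print(p, p[:2]-90*u)
E
python3 -m crank '[[-0.06,0.02,1.0,0,38],[-0.06,0.02,2.0,0,38],[-0.06,0.02,2.5,0,38],[-0.06,0.02,2.5,0,38]]'
```

```text
[590.4486752  237.98493441 206.        ]
centre [501.68297106 252.83921894]
[595.69206514 233.38867195 206.        ] [506.926361   248.24295648]
time: 5.8
ee_pos: [501.3, 247.6, 89.6]
tcp_rot: [-0.261, -3.126, 0.005]
contact_force: [0.4, -1.1, -3.5]
width: 0.493
```

```bash
python3 -m crank '[[0,0,0.2,0,38],[0,0,0.3,0,38],[0,0,0.36,0,38],[0,0,0.4,0,38],[0,0,0.4,0,38]]';python3 -m crank '[[0,0,0.04,0,38],[0,0,0.07,0,38],[0,0,0.07,0,38]]'
```

```text
time: 6.3
ee_pos: [503.4, 248.6, 77.5]
tcp_rot: [0.26, 3.13, 0.0]
contact_force: [-0.4, 0.0, -4.2]
width: 0.493
time: 6.6
ee_pos: [503.1, 248.5, 74.3]
tcp_rot: [-0.259, -3.131, 0.0]
contact_force: [-0.1, -0.1, -4.1]
width: 0.497
```

```bash
python3 -m crank '[[0,0,0.03,0,38],[0,0,0.06,0,38],[0,0,0.06,0,38]]';python3 -m crank '[[0,0,0.03,0,38],[0,0,0.03,0,38]]'
```

```text
time: 6.9
ee_pos: [503.1, 248.5, 71.8]
tcp_rot: [-0.26, -3.131, 0.0]
contact_force: [0.3, 0.8, -4.4]
width: 0.494
time: 7.1
ee_pos: [503.3, 248.6, 71.3]
tcp_rot: [0.26, 3.13, 0.001]
contact_force: [-1.7, -0.0, 1.0]
width: 0.492
```

Run:
```python
from h import *
V=snap()
np.savez("s2.npz",**{n+"_"+k:V[k][n] for k in "st" for n in("color","intrinsics","R","t")})
a=cv2.resize(V["s"]["color"][160:250,300:390,::-1],(600,600),interpolation=cv2.INTER_CUBIC)
cv2.imwrite("pics/m4.png",a)
b=cv2.resize(V["t"]["color"][130:210,120:200,::-1],(600,600),interpolation=cv2.INTER_CUBIC)
cv2.imwrite("pics/m4t.png",b)
```

```text
(no output)
```

View pics/m4.png

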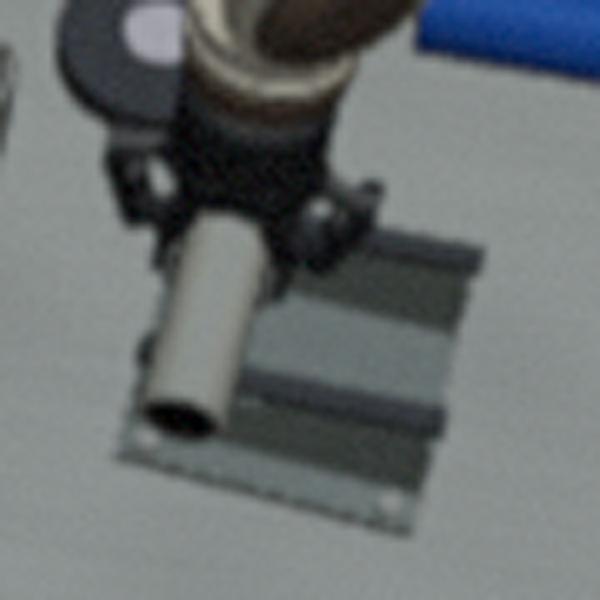

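View pics/m4t.png

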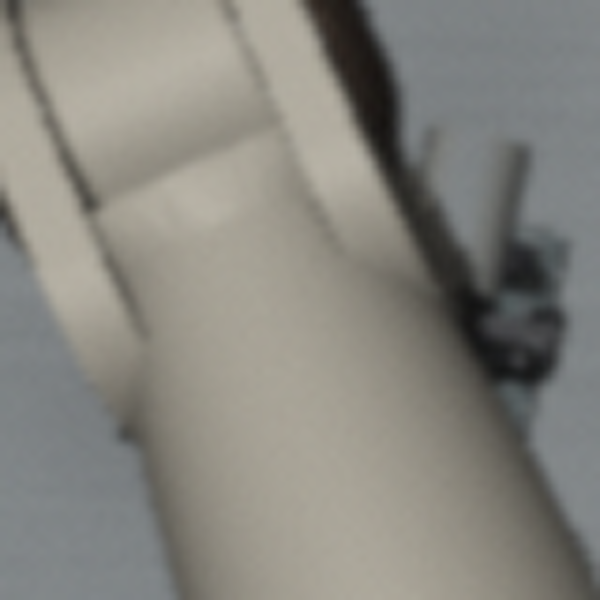

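Run:
```python
from h import *
V=load()
a=np.radians(-9.5);c,s=np.cos(a),np.sin(a);R=np.array([[c,-s],[s,c]])
for k,px in (("s",(185/6.667+300-.5,418/6.667+160-.5)),("t",(478/7.5+120-.5,140/7.5+130-.5))):
    p=onz(V[k],px,85.4); print(k,p.round(1),(R.T@(p[:2]-[510.6,295.9])).round(1))
```

```text
s [592.7 239.1  85.4] [ 90.4 -42.5]
t [595.4 234.6  85.4] [ 93.7 -46.5]
```

```bash
python3 -m crank '[[0.04,0,0,0,38],[0.04,0,0.03,0,38],[0.04,0,0.03,0,38]]';python3 -m crank '[[0,0,0.02,0,46],[0,0,0.02,0,52],[0,0,0.02,0,60],[0,0,0.02,0,85],[0,0,0.02,0,85],[0,0,0.02,0,85],[0,0,0.02,0,85]]';python3 -m crank '[[0,0,-1,0,85],[0,0,-2,0,85],[0,0,-3,0,85],[0,0,-4,0,85]]'; python3 -c "
from h import *
goto(623.4,-295.2,160,8.5)"
```

```text
time: 7.5
ee_pos: [502.3, 249.0, 71.2]
tcp_rot: [0.26, 3.129, 0.001]
contact_force: [-1.8, -1.6, 9.1]
width: 0.494
time: 8.2
ee_pos: [501.6, 248.8, 68.8]
tcp_rot: [-0.26, -3.131, 0.0]
contact_force: [0.4, 0.4, 0.5]
width: 0.993
time: 8.6
ee_pos: [501.4, 248.7, 230.5]
tcp_rot: [0.26, 3.131, 0.0]
contact_force: [1.4, 1.6, 1.0]
width: 0.996
t8.60 pos [501.4 248.7 230.5] psi 80.5 q [ 0.46  0.11  0.2   1.66 -0.    0.63] F [1.4 1.6 1. ] w 85.0 tilt [ 0.  0. -1.]
  units [ -5.247 -12.91    1.761] turn 9.00
```

```bash
python3 -m crank '[[-5.25,-12.91,0.3,9,85],[-5.25,-12.91,0.3,9,85],[-5.25,-12.91,0.3,9,85],[-5.25,-12.91,0.3,9,85],[-5.25,-12.91,0.3,9,85],[-5.25,-12.91,0.3,9,85],[-5.25,-12.91,0.3,9,85],[-5.25,-12.91,0.3,9,85],[-5.25,-12.91,0.3,9,85],[-5.25,-12.91,0.3,9,85],[-5.25,-12.91,0.3,9,85],[-5.25,-12.91,0.3,9,85]]'
python3 - <<'E'
from h import *
goto(623.4,-295.2,100,8.5)
V=snap()
np.savez("s3.npz",**{n+"_"+k:V[k][n] for k in "st" for n in("color","intrinsics","R","t")})
a=cv2.resize(V["s"]["color"][160:250,300:390,::-1],(400,400),interpolation=cv2.INTER_CUBIC)
b=cv2.resize(V["t"]["color"][130:210,120:200,::-1],(400,400),interpolation=cv2.INTER_CUBIC)
cv2.imwrite("pics/m5.png",np.hstack([a,b]))
E
```

```text
time: 9.8
ee_pos: [623.5, -300.1, 214.3]
tcp_rot: [-2.054, -2.375, 0.002]
contact_force: [0.2, 0.3, 0.1]
width: 0.995
t9.80 pos [ 623.5 -300.1  214.3] psi 8.3 q [-0.45  0.45  0.59  1.71 -0.    0.98] F [0.2 0.3 0.1] w 84.9 tilt [-0.002  0.    -1.   ]
  units [0.12  0.02  2.858] turn -0.03
```

View pics/m5.png

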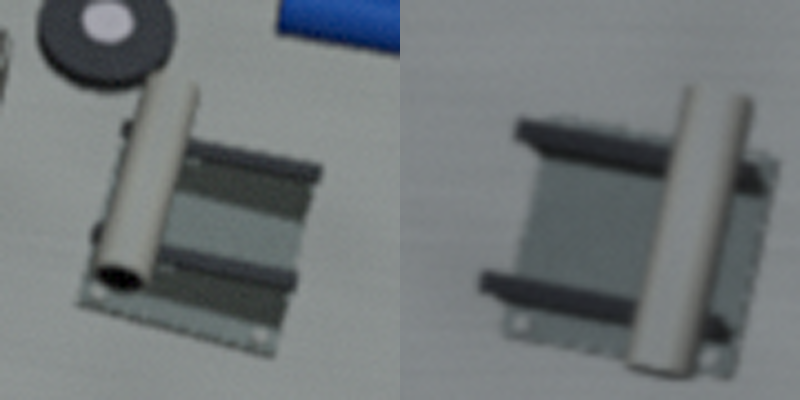

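```bash
python3 - <<'E'
from h import *
V=load("s3.npz")
a=np.radians(-9.5);c,s=np.cos(a),np.sin(a);R=np.array([[c,-s],[s,c]])
for k,pts in (("s",[((120)/4.444+300-.5,276/4.444+160-.5),(177/4.444+300-.5,82/4.444+160-.5)]),("t",[((720-400)/5+120-.5,90/5+130-.5),((662-400)/5+120-.5,370/5+130-.5)])):
    for px in pts:
        p=onz(V[k],px,85.4); print(k,p.round(1),(R.T@(p[:2]-[510.6,295.9])).round(1))
goto(623.4,-297,6,8.5)
E
python3 -m crank '[[0.04,0.02,1,0,85],[0.06,0.02,2,0,85],[0.07,0.02,3,0,85],[0.07,0.02,4,0,85],[0.07,0.02,5,0,85],[0.07,0.02,5.15,0,85],[0.07,0.02,5.15,0,85],[0.07,0.02,5.15,0,36],[0.07,0.02,5.15,0,36],[0.07,0.02,5.15,0,36],[0.07,0.02,5.15,0,36],[0.07,0.02,5.15,0,36]]' 60;  python3 -m crank '[[0,0,0,0,36],[0,0,0,0,36]]'
```

```text
s [590.8 236.6  85.4] [ 88.9 -45.3]
s [409.6 269.7  85.4] [-95.2 -42.5]
t [597.5 233.8  85.4] [ 96.  -46.9]
t [418.7 261.6  85.4] [-85. -49.]
t9.90 pos [ 623.5 -296.7  215.5] psi 8.4 q [-0.44  0.45  0.58  1.71  0.    0.98] F [ 0.2  1.  -0.1] w 84.7 tilt [-0.002  0.001 -1.   ]
  units [-1.300e-02  3.000e-03  5.237e+00] turn -0.01
time: 11.1
ee_pos: [624.9, -292.6, 13.1]
tcp_rot: [2.049, 2.378, 0.001]
contact_force: [-2.1, 1.6, 7.9]
width: 0.441
time: 11.3
ee_pos: [624.9, -292.6, 13.1]
tcp_rot: [2.049, 2.378, 0.001]
contact_force: [-1.9, 0.3, 7.3]
width: 0.444
```

```bash
python3 -m crank '[[0,0,0,0,60],[0,0,0,0,60],[0,0,0,0,60],[0,0,0.14,0,60],[0,0,0.14,0,60],[0,0,0.14,0,60]]';  python3 -c "
from h import *
goto(623.4,-297,4,8.5)"
```

```text
time: 11.9
ee_pos: [623.8, -292.1, 4.6]
tcp_rot: [-2.05, -2.38, 0.0]
contact_force: [-0.5, -0.9, 0.0]
width: 0.705
t11.90 pos [ 623.8 -292.1    4.6] psi 8.5 q [-0.44  0.44  0.17  1.3   0.    0.98] F [-0.5 -0.9  0. ] w 60.2 tilt [-0.001  0.    -1.   ]
  units [-0.12  -0.029  0.016] turn 0.00
```

```bash
python3 -m crank '[[-0.07,0,0,0,60],[-0.07,0,0,0,36],[-0.07,0,0,0,36],[-0.07,0,0,0,36],[-0.07,0,0,0,36],[-0.07,0,0,0,36]]' 60; python3 -m crank '[[0,0,-0.4,0,36],[0,0,-1.4,0,36],[0,0,-2.6,0,36],[0,0,-3.8,0,36],[0,0,-5,0,36],[0,0,-5,0,36]]'
python3 - <<'E'
from h import *
V=snap()
np.savez("s4.npz",**{n+"_"+k:V[k][n] for k in "st" for n in("color","intrinsics","R","t")})
a=cv2.resize(V["s"]["color"][130:250,120:240,::-1],(400,400),interpolation=cv2.INTER_CUBIC)
b=cv2.resize(V["t"]["color"][90:190,300:400,::-1],(400,400),interpolation=cv2.INTER_CUBIC)
cv2.imwrite("pics/m6.png",np.hstack([a,b]))
cx,cy,yaw=510.8,297,np.radians(-9.5)
c,s=np.cos(yaw),np.sin(yaw)
W=lambda x,y:(cx+c*x-s*y,cy+s*x+c*y)
print(W(0,15))
goto(*W(0,15),210,80.5)
E
```

```text
time: 12.5
ee_pos: [624.7, -295.2, 5.7]
tcp_rot: [2.05, 2.38, -0.0]
contact_force: [-1.0, -2.1, 4.4]
width: 0.449
time: 13.1
ee_pos: [626.0, -295.4, 213.9]
tcp_rot: [2.043, 2.373, 0.005]
contact_force: [0.1, -0.5, -4.1]
width: 0.447
(np.float64(513.2757140879102), np.float64(311.7942840230585))
t13.20 pos [ 624.8 -294.9  206. ] psi 8.5 q [-0.44  0.44  0.56  1.68  0.    0.98] F [-0.7 -0.6 -6.7] w 38.1 tilt [ 0.001 -0.    -1.   ]
  units [15.413 -0.507 -0.108] turn -9.00
```

View pics/m6.png

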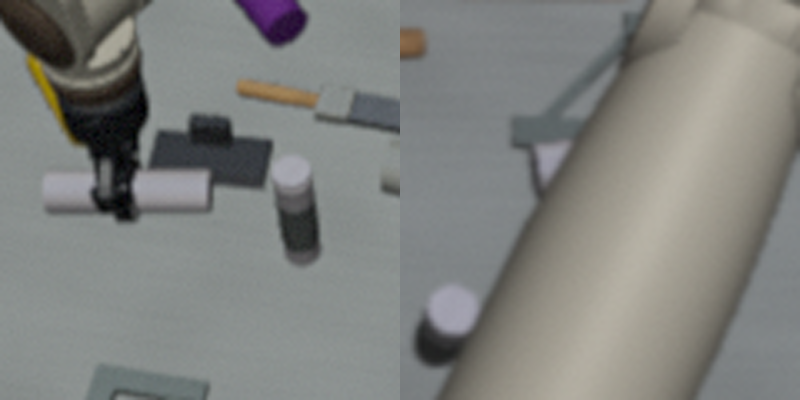

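```bash
python3 -m crank '[[15.46,-0.5,0,-9,36],[15.46,-0.5,0,-9,36],[15.46,-0.5,0,-9,36],[15.46,-0.5,0,-9,36],[15.46,-0.5,0,-9,36],[15.46,-0.5,0,-9,36],[15.46,-0.5,0,-9,36],[15.46,-0.5,0,-9,36],[15.46,-0.5,0,-9,36],[15.46,-0.5,0,-9,36],[15.46,-0.5,0,-9,36],[15.46,-0.5,0,-9,36]]'
python3 - <<'E'
from h import *
cx,cy,yaw=510.8,297,np.radians(-9.5)
c,s=np.cos(yaw),np.sin(yaw)
W=lambda x,y:(cx+c*x-s*y,cy+s*x+c*y)
print(W(0,17))
goto(*W(0,17),150,80.5)
E
```

```text
time: 14.4
ee_pos: [514.6, 296.6, 202.3]
tcp_rot: [-0.259, -3.127, 0.004]
contact_force: [1.3, -0.6, -5.0]
width: 0.442
(np.float64(513.6058092996316), np.float64(313.7668552261329))
t14.40 pos [514.6 296.6 202.3] psi 80.5 q [0.52 0.19 0.23 1.62 0.   0.69] F [ 1.3 -0.6 -5. ] w 37.8 tilt [-0.004 -0.002 -1.   ]
  units [0.091 0.422 1.307] turn 0.00
```

```bash
python3 -m crank '[[0.02,0.3,1,0,36],[0.02,0.3,1.2,0,36],[0.02,0.3,1.2,0,36]]'; python3 -c "
from h import *
goto(513.6,313.8,95,80.5)"
```

```text
time: 14.7
ee_pos: [515.7, 306.2, 153.2]
tcp_rot: [-0.258, -3.125, 0.007]
contact_force: [-0.6, -0.2, -5.3]
width: 0.448
t14.70 pos [515.7 306.2 153.2] psi 80.6 q [ 0.54  0.2   0.15  1.53 -0.    0.7 ] F [-0.6 -0.2 -5.3] w 38.2 tilt [-0.006 -0.004 -1.   ]
  units [0.074 0.186 1.453] turn 0.01
```

```bash
python3 -m crank '[[0.04,0.2,0.5,0,36],[0.04,0.2,1.1,0,36],[0.04,0.2,1.45,0,36],[0.04,0.2,1.45,0,36],[0.04,0.2,1.45,0,36]]'
python3 - <<'E'
from h import *
goto(513.6,313.8,79,80.5)
V=snap()
a=cv2.resize(V["s"]["color"][160:250,300:390,::-1],(400,400),interpolation=cv2.INTER_CUBIC)
b=cv2.resize(V["t"]["color"][120:210,120:210,::-1],(400,400),interpolation=cv2.INTER_CUBIC)
cv2.imwrite("pics/m7.png",np.hstack([a,b]))
E
```

```text
time: 15.2
ee_pos: [517.7, 314.8, 100.2]
tcp_rot: [0.261, 3.13, 0.0]
contact_force: [-0.5, -0.1, -4.9]
width: 0.448
t15.20 pos [517.7 314.8 100.2] psi 80.5 q [ 0.55  0.21  0.06  1.42 -0.    0.71] F [-0.5 -0.1 -4.9] w 38.3 tilt [ 0.  0. -1.]
  units [ 0.098 -0.041  0.529] turn -0.00
```

View pics/m7.png

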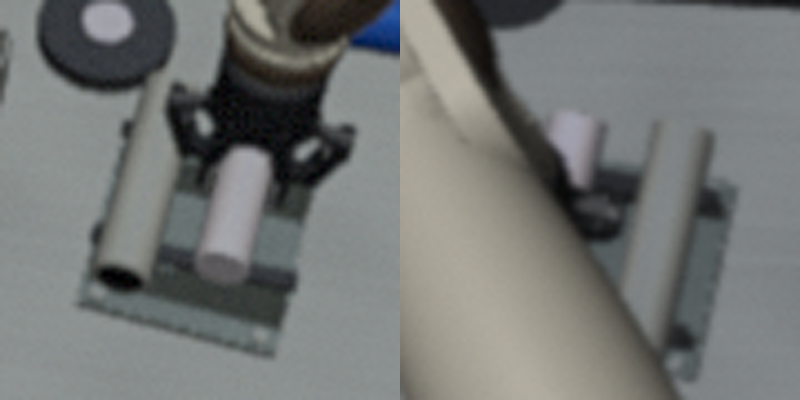

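```bash
python3 - <<'E'
from h import *
V=load()
a=np.radians(-9.5);c,s=np.cos(a),np.sin(a);R=np.array([[c,-s],[s,c]])
f=400/90
for n,k,px,z in (("bar","s",(222/f+300-.5,266/f+160-.5),114.5),("tube","s",(121/f+300-.5,276/f+160-.5),85.4),("bar","t",((579-400)/f+120-.5,116/f+120-.5),114.5),("tube","t",((684-400)/f+120-.5,125/f+120-.5),85.4)):
    p=onz(V[k],px,z); print(n,k,p.round(1),(R.T@(p[:2]-[510.6,295.9])).round(1))
E
python3 -m crank '[[0.05,0,0.15,0,36],[0.05,0,0.3,0,36],[0.05,0,0.3,0,36],[0.05,0,0.4,0,36],[0.05,0,0.4,0,36]]'
```

```text
bar s [590.1 306.2 114.5] [76.7 23.3]
tube s [590.7 237.3  85.4] [ 88.7 -44.6]
bar t [595.3 302.5 114.5] [82.5 20.5]
tube t [597.1 234.1  85.4] [ 95.5 -46.6]
time: 15.8
ee_pos: [515.2, 315.6, 82.6]
tcp_rot: [-0.259, -3.13, 0.001]
contact_force: [-0.8, -0.2, -5.9]
width: 0.45
```

```bash
python3 -m crank '[[0.05,0,0.04,0,36],[0.05,0,0.07,0,36],[0.05,0,0.07,0,36]]';python3 -m crank '[[0,0,0.03,0,36],[0,0,0.03,0,36]]';python3 -m crank '[[0,0,0.03,0,36],[0,0,0.03,0,36]]'
```

```text
time: 16.1
ee_pos: [513.3, 316.0, 80.3]
tcp_rot: [-0.259, -3.131, 0.0]
contact_force: [0.8, 0.0, -5.4]
width: 0.449
time: 16.3
ee_pos: [513.5, 316.0, 79.2]
tcp_rot: [0.259, 3.131, 0.0]
contact_force: [0.0, -0.8, -6.2]
width: 0.452
time: 16.5
ee_pos: [513.6, 316.0, 79.0]
tcp_rot: [0.259, 3.13, 0.001]
contact_force: [-2.9, -2.9, 3.6]
width: 0.447
```

```bash
python3 -m crank '[[0,0,0,0,40],[0,0,0,0,42],[0,0,0,0,46],[0,0,0,0,50],[0,0,0,0,50],[0,0,0,0,50]]';python3 -m crank '[[0,0,-0.15,0,50],[0,0,-0.3,0,50],[0,0,-0.5,0,50],[0,0,-0.8,0,50],[0,0,-1.2,0,50],[0,0,-1.8,0,50],[0,0,-2.8,0,50],[0,0,-3.8,0,60]]'
python3 - <<'E'
from h import *
goto(402,-292,150,91.4)
V=snap()
a=cv2.resize(V["s"]["color"][160:250,300:390,::-1],(400,400),interpolation=cv2.INTER_CUBIC)
b=cv2.resize(V["t"]["color"][120:210,120:210,::-1],(400,400),interpolation=cv2.INTER_CUBIC)
cv2.imwrite("pics/m8.png",np.hstack([a,b]))
E
```

```text
time: 17.1
ee_pos: [513.5, 316.0, 78.0]
tcp_rot: [0.259, 3.131, -0.0]
contact_force: [-0.2, -0.6, 0.1]
width: 0.583
time: 17.9
ee_pos: [513.1, 315.8, 232.1]
tcp_rot: [-0.26, -3.131, -0.0]
contact_force: [1.0, 0.5, -0.3]
width: 0.698
t17.90 pos [513.1 315.8 232.1] psi 80.5 q [0.55 0.22 0.32 1.68 0.   0.72] F [ 1.   0.5 -0.3] w 59.6 tilt [-0.  0. -1.]
  units [  0.237 -15.445   2.051] turn -1.36
```

View pics/m8.png

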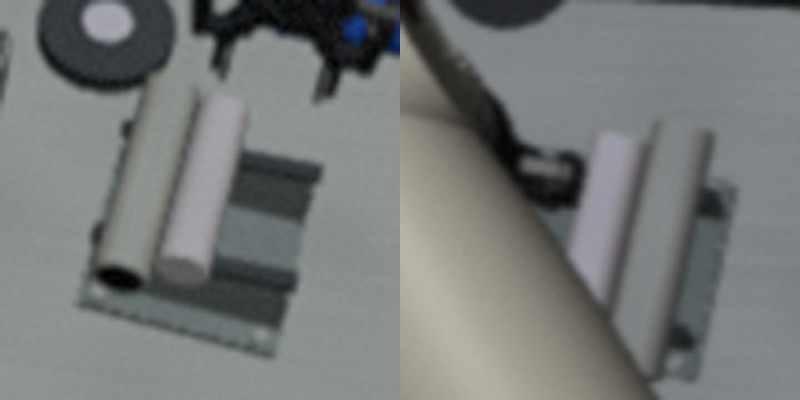

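Run:
```python
from h import *
V=load()
q=lambda x,y:(x/5+140-.5,y/5+130-.5)
C=[onz(V["s"],q(*p),12)[:2] for p in((137,197),(308,210),(297,278),(123,268))]
print(np.round(C,1),np.mean(C,0), np.degrees(np.arctan2(*(C[1]-C[0])[::-1])),np.degrees(np.arctan2(*(C[2]-C[3])[::-1])))
print("blk",onz(V["s"],q(217,180),50))
im=V["t"]["color"][190:225,318:375,::-1]
im=np.clip((im.astype(float)-25)*4,0,255).astype(np.uint8)
cv2.imwrite("pics/ch.png",cv2.resize(im,None,fx=10,fy=10,interpolation=cv2.INTER_CUBIC))
im=V["s"]["color"][155:195,158:210,::-1]
im=np.clip((im.astype(float)-25)*3,0,255).astype(np.uint8)
cv2.imwrite("pics/chs.png",cv2.resize(im,None,fx=10,fy=10,interpolation=cv2.INTER_CUBIC))
```

```text
[[ 402.2 -353.5]
 [ 396.3 -226.1]
 [ 457.2 -221.6]
 [ 466.1 -348. ]] [ 430.4614404  -287.27241542] 92.62623857422817 94.01755397630839
blk [ 406.20573581 -287.40303326   50.        ]
```

View pics/ch.png

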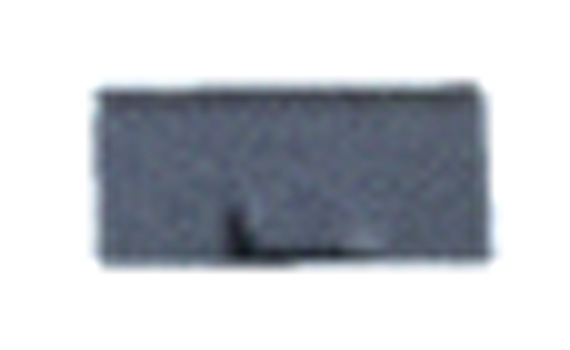

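View pics/chs.png

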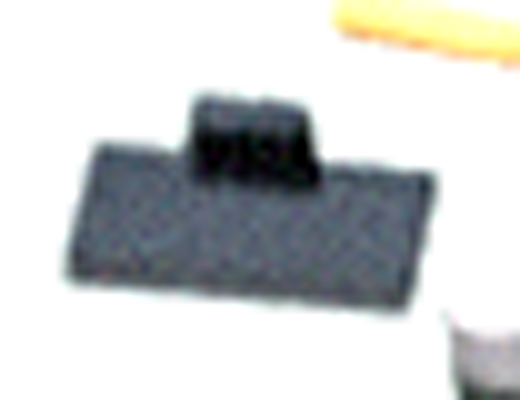

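```bash
python3 -m crank '[[0.1,-15.4,1.2,-1.41,66],[0.1,-15.4,1.2,-1.41,66],[0.1,-15.4,1.2,-1.41,66],[0.1,-15.4,1.2,-1.41,66],[0.1,-15.4,1.2,-1.41,66],[0.1,-15.4,1.2,-1.41,66],[0.1,-15.4,1.2,-1.41,66],[0.1,-15.4,1.2,-1.41,66],[0.1,-15.4,1.2,-1.41,66],[0.1,-15.4,1.2,-1.41,66],[0.1,-15.4,1.2,-1.41,66],[0.1,-15.4,1.2,-1.41,66]]'; python3 -c "
from h import *
goto(405.5,-291,100,91.8)"
```

```text
time: 19.2
ee_pos: [410.4, -275.4, 184.3]
tcp_rot: [-0.049, 3.14, -0.001]
contact_force: [1.0, 0.7, 0.1]
width: 0.771
t19.20 pos [ 410.4 -275.4  184.3] psi 91.8 q [-0.59 -0.06 -0.06  1.57  0.   -0.62] F [1.  0.7 0.1] w 65.9 tilt [ 0.001 -0.001 -1.   ]
  units [ 0.138 -0.383  2.109] turn -0.00
```

```bash
python3 -m crank '[[0.1,-0.3,1,0,66],[0.1,-0.35,2,0,66],[0.1,-0.35,2.1,0,66],[0.1,-0.35,2.1,0,66]]'
python3 - <<'E'
from h import *
goto(405.5,-291,17,91.8)
V=snap()
a=cv2.resize(V["s"]["color"][130:210,140:240,::-1],(500,400),interpolation=cv2.INTER_CUBIC)
cv2.imwrite("pics/m9.png",np.hstack([a]))
E
```

```text
time: 19.6
ee_pos: [407.3, -287.1, 99.9]
tcp_rot: [0.05, -3.14, -0.001]
contact_force: [0.5, 0.2, 0.9]
width: 0.771
t19.60 pos [ 407.3 -287.1   99.9] psi 91.8 q [-0.61 -0.04 -0.21  1.41  0.   -0.65] F [0.5 0.2 0.9] w 65.8 tilt [-0.001  0.001 -1.   ]
  units [ 0.047 -0.097  2.073] turn 0.00
```

View pics/m9.png

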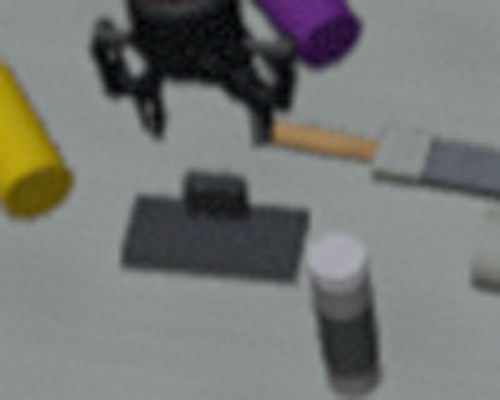

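Run:
```python
from h import *
V=load()
for p in ((155,132),(263,140),(209,136)): print(onz(V["s"],(p[0]/5+140-.5,p[1]/5+130-.5),104))
goto(405.5,-291,17,91.8)
```

```text
[ 410.04012923 -324.38515479  104.        ]
[ 406.48500348 -247.48201525  104.        ]
[ 408.26017858 -285.88193369  104.        ]
t19.70 pos [ 408.6 -287.6  101.9] psi 91.9 q [-0.61 -0.05 -0.21  1.41 -0.   -0.65] F [ 1.3 -0.3  0.5] w 65.9 tilt [ 0.002 -0.002 -1.   ]
  units [ 0.085 -0.078  2.124] turn 0.01
```

```bash
python3 -m crank '[[0.06,-0.04,1,0,66],[0.06,-0.04,1.7,0,66],[0.06,-0.04,2.1,0,66],[0.06,-0.04,2.1,0,66],[0.06,-0.04,2.1,0,40],[0.06,-0.04,2.1,0,40],[0.06,-0.04,2.1,0,40],[0.06,-0.04,2.1,0,40],[0.06,-0.04,2.1,0,40],[0.06,-0.04,2.1,0,40]]' 60; python3 -c "
from h import *
goto(405.5,-291,17,91.8)"
```

```text
time: 20.7
ee_pos: [406.8, -290.2, 18.3]
tcp_rot: [-0.05, 3.137, -0.004]
contact_force: [-0.2, -1.0, 6.5]
width: 0.503
t20.70 pos [ 406.8 -290.2   18.3] psi 91.8 q [-0.62 -0.01 -0.34  1.24 -0.   -0.65] F [-0.2 -1.   6.5] w 43.0 tilt [ 0.004 -0.003 -1.   ]
  units [ 0.033 -0.018  0.033] turn 0.00
```

```bash
python3 -m crank '[[0,0,-0.5,0,40],[0,0,-1.5,0,40],[0,0,-2.7,0,40],[0,0,-3.9,0,40],[0,0,-4.6,0,40],[0,0,-4.6,0,40]]'
python3 - <<'E'
from h import *
cx,cy,yaw=510.8,297,np.radians(-9.5)
c,s=np.cos(yaw),np.sin(yaw)
W=lambda x,y:(cx+c*x-s*y,cy+s*x+c*y)
print(W(0,60))
goto(*W(0,60),200,-9.5)
V=snap()
a=cv2.resize(V["s"]["color"][110:210,140:240,::-1],(500,500),interpolation=cv2.INTER_CUBIC)
cv2.imwrite("pics/m10.png",np.hstack([a]))
E
```

```text
time: 21.3
ee_pos: [406.7, -290.0, 204.8]
tcp_rot: [-0.05, 3.135, -0.007]
contact_force: [0.9, 0.5, -3.9]
width: 0.504
(np.float64(520.7028563516407), np.float64(356.17713609223387))
t21.30 pos [ 406.7 -290.   204.8] psi 91.8 q [-0.62 -0.05 -0.01  1.6   0.   -0.65] F [ 0.9  0.5 -3.9] w 43.0 tilt [ 0.007 -0.005 -1.   ]
  units [-3.361 16.057  0.065] turn 12.66
```

View pics/m10.png

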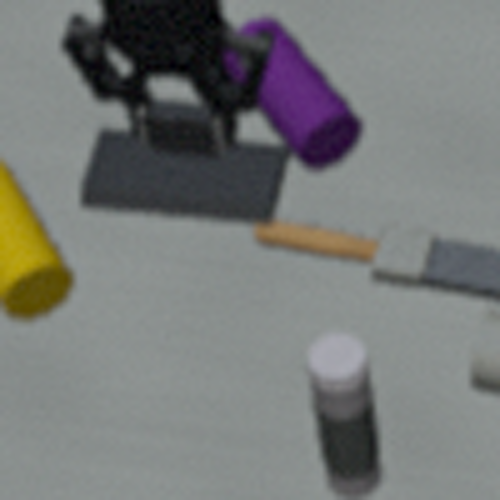

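```bash
python3 -m crank '[[-3.36,16.05,0,12.66,40],[-3.36,16.05,0,12.66,40],[-3.36,16.05,0,12.66,40],[-3.36,16.05,0,12.66,40],[-3.36,16.05,0,12.66,40],[-3.36,16.05,0,12.66,40],[-3.36,16.05,0,12.66,40],[-3.36,16.05,0,12.66,40],[-3.36,16.05,0,12.66,40],[-3.36,16.05,0,12.66,40],[-3.36,16.05,0,12.66,40],[-3.36,16.05,0,12.66,40]]'; python3 -c "
from h import *
goto(520.7,356.2,130,-9.5)"
```

```text
time: 22.6
ee_pos: [497.5, 232.5, 197.1]
tcp_rot: [-2.208, -2.233, 0.005]
contact_force: [1.5, -0.3, -4.1]
width: 0.507
t22.60 pos [497.5 232.5 197.1] psi 0.6 q [ 0.44  0.08  0.1   1.6  -0.    2.  ] F [ 1.5 -0.3 -4.1] w 43.3 tilt [-0.003 -0.001 -1.   ]
  units [3.088 0.619 1.672] turn 1.27
```

```bash
python3 -m crank '[[3.09,0.62,0,1.27,40],[3.09,0.62,0,1.27,40],[3.09,0.62,0,1.27,40],[3.09,0.62,0,1.27,40]]'; python3 -m crank '[[0,0,0.6,0,40],[0,0,1.2,0,40],[0,0,1.5,0,40],[0,0,1.5,0,40]]';python3 - <<'E'
from h import *
goto(520.7,356.2,100,-9.5)
V=snap()
np.savez("s5.npz",**{n+"_"+k:V[k][n] for k in "st" for n in("color","intrinsics","R","t")})
a=cv2.resize(V["s"]["color"][150:250,300:400,::-1],(400,400),interpolation=cv2.INTER_CUBIC)
b=cv2.resize(V["t"]["color"][120:210,120:210,::-1],(400,400),interpolation=cv2.INTER_CUBIC)
cv2.imwrite("pics/m11.png",np.hstack([a,b]))
E
```

```text
time: 23.0
ee_pos: [520.2, 358.0, 195.4]
tcp_rot: [-2.388, -2.04, 0.007]
contact_force: [-0.3, -0.1, -5.5]
width: 0.502
time: 23.4
ee_pos: [519.8, 353.6, 136.3]
tcp_rot: [-2.392, -2.036, 0.008]
contact_force: [-0.5, -0.3, -3.8]
width: 0.506
t23.40 pos [519.8 353.6 136.3] psi -9.2 q [ 0.6   0.27  0.2   1.51 -0.    2.33] F [-0.5 -0.3 -3.8] w 43.2 tilt [-0.004 -0.003 -1.   ]
  units [0.071 0.015 0.907] turn 0.04
```

View pics/m11.png

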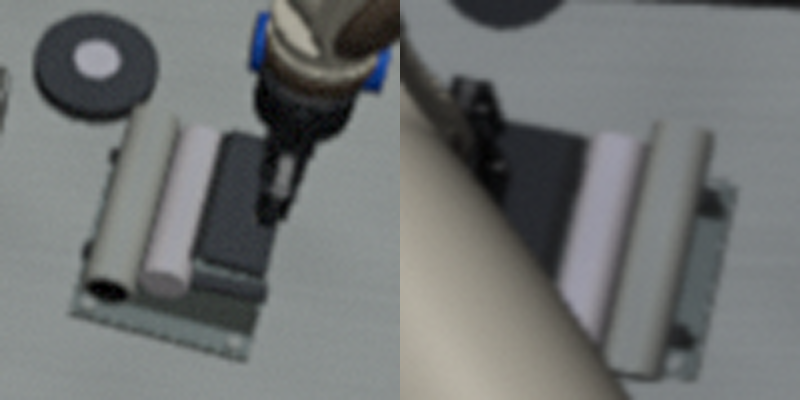

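Run:
```python
from h import *
V=load()
a=np.radians(-9.5);c,s=np.cos(a),np.sin(a);R=np.array([[c,-s],[s,c]])
for n,k,px,z in (("nose","s",(193/4+300-.5,266/4+150-.5),118),("rear top","s",(265/4+300-.5,272/4+150-.5),130),("nose","t",((586-400)/4.444+120-.5,137/4.444+120-.5),118),("noseTop","t",((586-400)/4.444+120-.5,137/4.444+120-.5),130),("barend","s",(163/4+300-.5,284/4+150-.5),91),("barend","t",((619-400)/4.444+120-.5,133/4.444+120-.5),91)):
    p=onz(V[k],px,z); print(n,k,p.round(1),(R.T@(p[:2]-[510.6,295.9])).round(1))
```

```text
nose s [580.5 299.9 118. ] [68.3 15.5]
rear top s [585.7 354.8 130. ] [64.4 70.5]
nose t [579.5 296.  118. ] [68.  11.5]
noseTop t [576.7 293.2 130. ] [65.6  8.3]
barend s [583.9 279.9  91. ] [74.9 -3.7]
barend t [589.2 279.   91. ] [80.3 -3.7]
```

```bash
python3 -m crank '[[0.06,0,0.5,0.04,40],[0.06,0,0.8,0.04,40],[0.06,0,0.9,0.04,40],[0.06,0,0.9,0.04,40]]'; python3 -m crank '[[0,0,0.04,0,40],[0,0,0.08,0,40],[0,0,0.08,0,40]]' 30; python3 -c "
from h import *
goto(520.7,356.2,96,-9.5)"
```

```text
time: 23.9
ee_pos: [521.7, 358.0, 103.9]
tcp_rot: [-2.396, -2.03, -0.002]
contact_force: [0.6, 4.4, -6.3]
width: 0.502
time: 24.2
ee_pos: [521.7, 357.4, 100.7]
tcp_rot: [2.398, 2.03, 0.001]
contact_force: [2.0, 4.6, -4.7]
width: 0.509
t24.20 pos [521.7 357.4 100.7] psi -9.5 q [ 0.6   0.27  0.14  1.43 -0.    2.34] F [ 2.   4.6 -4.7] w 43.5 tilt [ 0.001  0.    -1.   ]
  units [-0.033 -0.019  0.118] turn 0.00
```

```bash
python3 -m crank '[[0.04,0,-0.04,0,40],[0.08,0,-0.04,0,40],[0.08,0,0,0,40],[0.08,0,0.05,0,40],[0.08,0,0.05,0,40]]' 30; python3 -m crank '[[0,0,0.04,0,40],[0,0,0.06,0,40],[0,0,0.06,0,40]]'; python3 -c "
from h import *
goto(520.7,356.2,96,-9.5)"
```

```text
time: 24.7
ee_pos: [521.8, 360.1, 97.8]
tcp_rot: [2.398, 2.03, -0.002]
contact_force: [0.1, -0.1, -4.6]
width: 0.506
time: 25.0
ee_pos: [522.1, 360.4, 96.6]
tcp_rot: [2.398, 2.03, 0.001]
contact_force: [-1.2, -2.2, 1.3]
width: 0.507
t25.00 pos [522.1 360.4  96.6] psi -9.5 q [ 0.6   0.28  0.14  1.43 -0.    2.34] F [-1.2 -2.2  1.3] w 43.3 tilt [ 0.  0. -1.]
  units [-0.109 -0.016  0.014] turn -0.00
```

```bash
python3 -m crank '[[0,0,0.03,0,40],[0,0,0.06,0,40],[0,0,0.06,0,40]]' 20; python3 -m crank '[[0,0,0.05,0,40],[0,0,0.05,0,40]]' 20
python3 - <<'E'
from h import *
goto(520.7,356.2,96,-9.5)
V=snap()
a=cv2.resize(V["s"]["color"][175:235,310:370,::-1],(600,600),interpolation=cv2.INTER_CUBIC)
cv2.imwrite("pics/m12.png",np.hstack([a]))
E
```

```text
time: 25.3
ee_pos: [522.1, 360.5, 96.3]
tcp_rot: [2.398, 2.03, 0.004]
contact_force: [-5.6, -6.1, 16.5]
width: 0.506
time: 25.5
ee_pos: [522.2, 360.5, 96.2]
tcp_rot: [2.398, 2.03, 0.006]
contact_force: [-9.3, -8.6, 28.3]
width: 0.503
t25.50 pos [522.2 360.5  96.2] psi -9.5 q [0.6  0.28 0.13 1.42 0.   2.34] F [-9.3 -8.6 28.3] w 43.0 tilt [ 0.003  0.002 -1.   ]
  units [-0.112 -0.019  0.005] turn -0.00
```

View pics/m12.png

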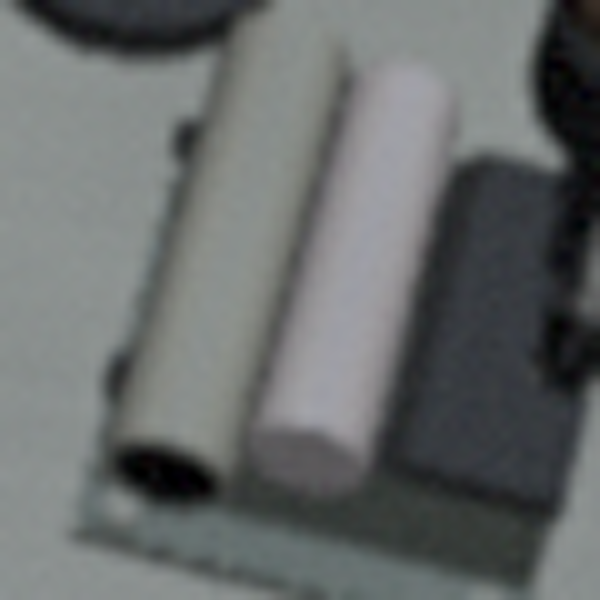

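```bash
python3 -m crank '[[0,0,-0.08,0,40],[0,0,-0.1,0,40]]' 20; python3 -m crank '[[0,0,0,0,43],[0,0,0,0,43.6],[0,0,0,0,44.2],[0,0,0,0,45],[0,0,0,0,46]]' 20
python3 - <<'E'
from h import *
goto(520.7,356.2,96,-9.5)
V=snap()
a=cv2.resize(V["s"]["color"][175:235,310:370,::-1],(600,600),interpolation=cv2.INTER_CUBIC)
cv2.imwrite("pics/m13.png",np.hstack([a]))
E
```

```text
time: 25.8
ee_pos: [522.3, 360.6, 96.5]
tcp_rot: [2.398, 2.03, 0.002]
contact_force: [-2.1, -1.5, 3.6]
width: 0.501
time: 26.3
ee_pos: [522.0, 360.5, 95.1]
tcp_rot: [-2.398, -2.03, 0.001]
contact_force: [-0.5, -0.4, 0.1]
width: 0.535
t26.30 pos [522.  360.5  95.1] psi -9.5 q [0.6  0.28 0.13 1.43 0.   2.34] F [-0.5 -0.4  0.1] w 45.7 tilt [-0. -0. -1.]
  units [-0.112 -0.014 -0.023] turn -0.00
```

View pics/m13.png

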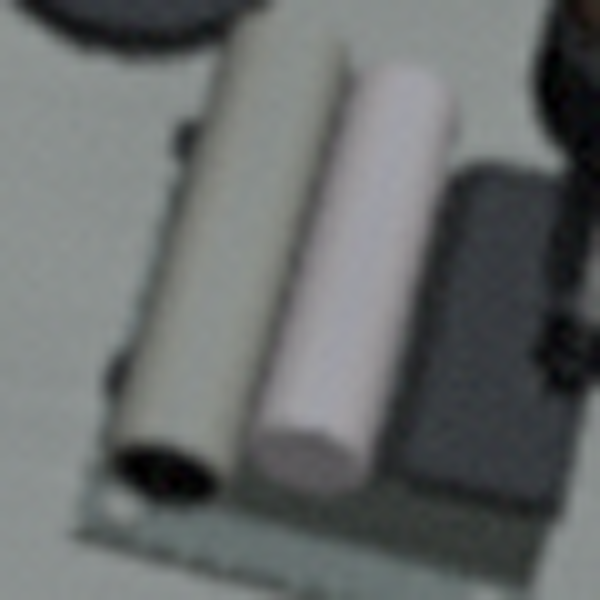

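```bash
python3 -m crank '[[0,0,-0.02,0,40],[0,0,-0.02,0,40],[0,0,-0.02,0,40]]' 40; python3 -m crank '[[-0.05,0,0.0,0,40],[-0.1,0,0.01,0,40],[-0.15,0,0.012,0,40],[-0.15,0,0.012,0,40]]' 40;  python3 -m crank '[[-0.03,0,0,0,40],[-0.06,0,0.005,0,40],[-0.06,0,0.005,0,40]]' 40; python3 -c "
from h import *
goto(520.7,356.2,96,-9.5)"
```

```text
time: 26.7
ee_pos: [521.7, 360.3, 95.6]
tcp_rot: [-2.398, -2.03, 0.002]
contact_force: [0.5, 0.1, -5.6]
width: 0.511
time: 27.1
ee_pos: [521.0, 354.2, 95.8]
tcp_rot: [2.398, 2.029, -0.0]
contact_force: [-0.6, -1.1, -4.5]
width: 0.507
time: 27.4
ee_pos: [520.6, 352.0, 95.6]
tcp_rot: [2.398, 2.03, -0.0]
contact_force: [-0.1, -1.0, -5.1]
width: 0.506
t27.40 pos [520.6 352.   95.6] psi -9.5 q [ 0.59  0.26  0.12  1.42 -0.    2.33] F [-0.1 -1.  -5.1] w 43.2 tilt [-0. -0. -1.]
  units [ 0.103 -0.015 -0.009] turn -0.00
```

```bash
python3 -m crank '[[0,0,0.04,0,40],[0,0,0.04,0,40]]' 40; python3 -m crank '[[-0.03,0,0.002,0,40],[-0.06,0,0.005,0,40],[-0.06,0,0.005,0,40]]' 40; python3 -c "
from h import *
goto(520.7,356.2,96,-9.5)"
```

```text
time: 27.6
ee_pos: [520.7, 352.3, 94.8]
tcp_rot: [2.398, 2.03, 0.001]
contact_force: [-0.8, -0.9, 1.1]
width: 0.51
time: 27.9
ee_pos: [520.6, 350.3, 94.6]
tcp_rot: [-2.397, -2.03, -0.003]
contact_force: [0.6, 3.2, 4.6]
width: 0.508
t27.90 pos [520.6 350.3  94.6] psi -9.5 q [0.59 0.26 0.11 1.42 0.   2.33] F [0.6 3.2 4.6] w 43.3 tilt [ 0.001  0.001 -1.   ]
  units [ 0.147 -0.022 -0.035] turn 0.00
```

```bash
python3 -m crank '[[-0.03,0,0,0,40],[-0.06,0,0.002,0,40],[-0.06,0,0.002,0,40]]' 40
python3 - <<'E'
from h import *
goto(520.7,356.2,96,-9.5)
V=snap()
a=cv2.resize(V["s"]["color"][175:235,310:370,::-1],(600,600),interpolation=cv2.INTER_CUBIC)
cv2.imwrite("pics/m14.png",np.hstack([a]))
E
```

```text
time: 28.2
ee_pos: [520.4, 348.9, 94.7]
tcp_rot: [-2.396, -2.03, -0.005]
contact_force: [1.1, 8.9, 3.8]
width: 0.506
t28.20 pos [520.4 348.9  94.7] psi -9.5 q [0.59 0.26 0.11 1.42 0.   2.33] F [1.1 8.9 3.8] w 43.2 tilt [ 0.002  0.003 -1.   ]
  units [ 0.181 -0.021 -0.033] turn 0.00
```

View pics/m14.png

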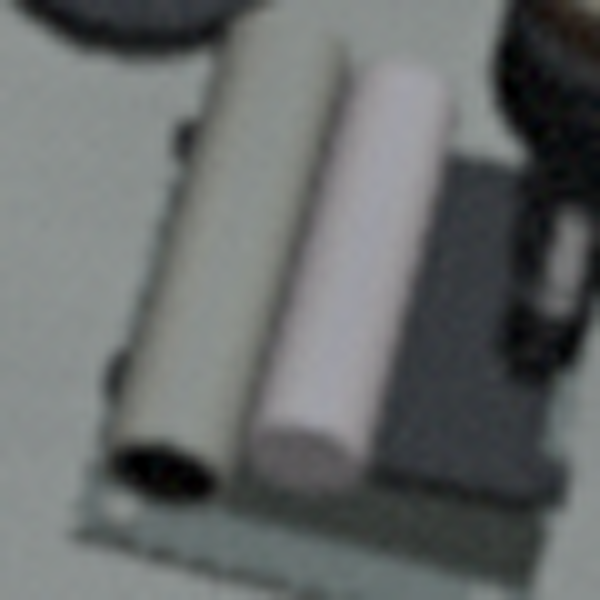

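```bash
python3 -m crank '[[-0.03,0,0,0,40],[-0.03,0,0,0,40]]'; python3 -m crank '[[0,0,0,0,44],[0,0,0,0,47],[0,0,0,0,52],[0,0,0,0,62],[0,0,0,0,66],[0,0,0,0,66]]' 40; python3 -m crank '[[0,0,-0.5,0,66],[0,0,-1.5,0,66],[0,0,-2.7,0,66],[0,0,-3.7,0,70]]' 40; python3 -c "
from h import *
goto(432,-35,180,-7)"
```

```text
time: 28.5
ee_pos: [520.1, 347.7, 94.6]
tcp_rot: [-2.396, -2.03, -0.005]
contact_force: [1.3, 8.4, 1.9]
width: 0.508
time: 29.1
ee_pos: [519.6, 346.1, 93.6]
tcp_rot: [2.398, 2.029, -0.001]
contact_force: [0.4, -0.9, -0.5]
width: 0.77
time: 29.5
ee_pos: [519.5, 346.0, 244.2]
tcp_rot: [2.398, 2.03, 0.001]
contact_force: [0.3, 1.4, 0.1]
width: 0.828
t29.50 pos [519.5 346.  244.2] psi -9.5 q [ 0.59  0.28  0.42  1.71 -0.    2.32] F [0.3 1.4 0.1] w 70.7 tilt [ 0.001  0.    -1.   ]
  units [-9.757 -0.584  1.599] turn -0.31
```

```bash
python3 -m crank '[[-9.76,-0.58,1.4,-0.31,85],[-9.76,-0.58,1.4,-0.31,85],[-9.76,-0.58,1.4,-0.31,85],[-9.76,-0.58,1.4,-0.31,85],[-9.76,-0.58,1.4,-0.31,85],[-9.76,-0.58,1.4,-0.31,85],[-9.76,-0.58,1.4,-0.31,85],[-9.76,-0.58,1.4,-0.31,85],[-9.76,-0.58,1.4,-0.31,85],[-9.76,-0.58,1.4,-0.31,85]]'
python3 - <<'E'
from h import *
goto(432,-35.2,100,-7)
V=snap()
np.savez("s6.npz",**{n+"_"+k:V[k][n] for k in "st" for n in("color","intrinsics","R","t")})
a=cv2.resize(V["s"]["color"][170:245,305:380,::-1],(400,400),interpolation=cv2.INTER_CUBIC)
b=cv2.resize(V["t"]["color"][132:207,128:203,::-1],(400,400),interpolation=cv2.INTER_CUBIC)
cv2.imwrite("pics/m15.png",np.hstack([a,b]))
c=cv2.resize(V["s"]["color"][130:210,200:300,::-1],(500,400),interpolation=cv2.INTER_CUBIC)
cv2.imwrite("pics/m16.png",c)
E
```

```text
time: 30.5
ee_pos: [432.1, -35.8, 185.9]
tcp_rot: [2.356, 2.078, 0.001]
contact_force: [0.6, 0.7, -0.2]
width: 0.996
t30.50 pos [432.1 -35.8 185.9] psi -7.2 q [-0.08 -0.2  -0.19  1.59  0.    1.61] F [ 0.6  0.7 -0.2] w 85.0 tilt [ 0.  0. -1.]
  units [ 0.015 -0.005  2.148] turn -0.02
```

View pics/m15.png

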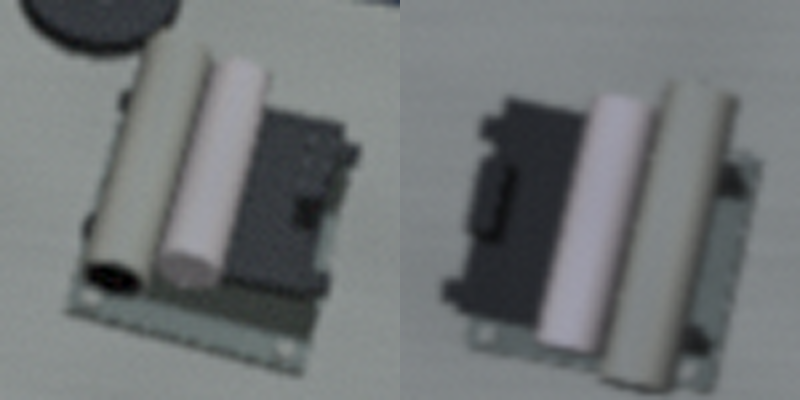

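View pics/m16.png

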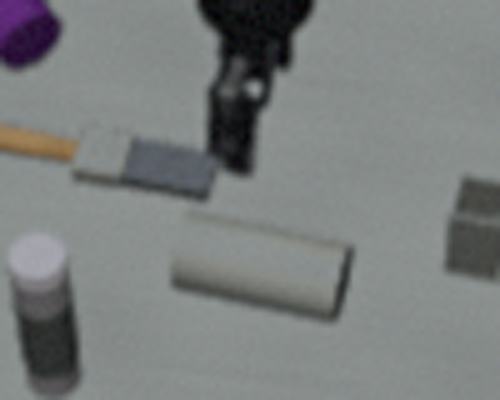

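Run:
```python
from h import *
V=load("s6.npz")
a=np.radians(-9.5);c,s=np.cos(a),np.sin(a);R=np.array([[c,-s],[s,c]])
f=400/75
for n,k,p,z in (("bar","t",(621,97),91),("bar","t",(568,345),91),("tube","t",(701,87),85),("tube","t",(640,383),85),("bar","s",(191,267),91),("tube","s",(114,278),85),("chk+x nose","t",(598,110),72),("chk rear+x","t",(507,98),90),("chk rear-x","t",(470,312),90)):
    px=((p[0]-400)/f+128-.5,p[1]/f+132-.5) if k=="t" else (p[0]/f+305-.5,p[1]/f+170-.5)
    P=onz(V[k],px,z); print(n,k,P.round(1),(R.T@(P[:2]-[510.6,295.9])).round(1))
img=V["t"]["color"]
for row in (155,165,175,185):
    print(row,[tuple(int(q) for q in img[row,x]) for x in range(160,186)][::1])
```

```text
bar t [588.3 278.4  91. ] [79.6 -4.4]
bar t [440.1 301.6  91. ] [-70.5  -6. ]
tube t [596.6 232.5  85. ] [ 95.3 -48.4]
tube t [419.3 259.8  85. ] [-84.  -50.7]
bar s [580.3 280.   91. ] [71.4 -4.2]
tube s [590.9 234.6  85. ] [ 89.4 -47.2]
chk+x nose t [584.6 295.9  72. ] [73.  12.2]
chk rear+x t [586.8 346.1  90. ] [66.9 62.1]
chk rear-x t [458.6 360.2  90. ] [-61.9  54.8]
155 [(40, 42, 46), (46, 47, 52), (75, 74, 79), (112, 109, 114), (140, 138, 145), (152, 148, 158), (153, 152, 163), (155, 155, 168), (155, 155, 168), (155, 153, 166), (153, 151, 163), (149, 147, 155), (140, 136, 143), (124, 121, 127), (105, 102, 107), (82, 82, 83), (86, 86, 85), (106, 108, 105), (121, 123, 122), (127, 131, 131), (129, 133, 134), (128, 133, 134), (127, 132, 134), (127, 133, 132), (126, 131, 131), (122, 126, 124)]
165 [(90, 87, 92), (128, 125, 131), (146, 144, 151), (151, 149, 159), (153, 152, 164), (154, 153, 166), (154, 152, 166), (152, 151, 163), (147, 146, 157), (142, 140, 147), (130, 126, 133), (114, 110, 115), (91, 89, 92), (80, 79, 80), (94, 95, 94), (116, 118, 115), (126, 130, 129), (129, 133,
[... 293 characters left out ...]
124), (101, 98, 102), (81, 79, 81), (81, 82, 80), (106, 108, 106), (121, 124, 122), (127, 131, 130), (129, 134, 135), (127, 131, 134), (129, 134, 136), (129, 134, 135), (130, 134, 133), (128, 130, 128), (122, 124, 121), (111, 113, 110), (96, 98, 96), (80, 80, 79), (69, 72, 73)]
185 [(158, 157, 170), (157, 155, 170), (155, 154, 167), (151, 150, 160), (144, 140, 149), (133, 130, 136), (115, 110, 117), (94, 91, 95), (73, 72, 75), (87, 87, 86), (109, 110, 108), (121, 124, 123), (127, 131, 132), (126, 131, 133), (125, 130, 133), (126, 132, 133), (127, 131, 132), (126, 130, 129), (125, 126, 124), (115, 117, 114), (102, 103, 99), (87, 88, 87), (71, 73, 72), (70, 74, 75), (81, 89, 90), (85, 93, 96)]
```

Run:
```python
from h import *
V=load("s6.npz")
o=[]
for k,(x0,y0) in (("s",(335,183)),("t",(132,145))):
    im=V[k]["color"][y0:y0+50,x0:x0+40,::-1].astype(float)
    o.append(cv2.resize(np.clip((im-25)*2.2,0,255).astype(np.uint8),(400,500),interpolation=cv2.INTER_CUBIC))
cv2.imwrite("pics/m17.png",np.hstack(o))
```

```text
(no output)
```

View pics/m17.png

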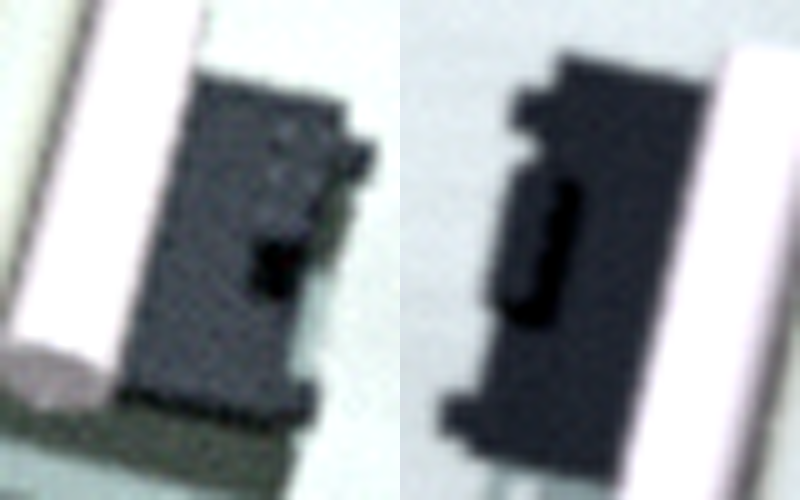

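```bash
python3 -m crank '[[0.01,0,1,0,85],[0.01,0,2,0,85],[0.01,0,3,0,85],[0.01,0,4,0,85],[0.01,0,4.45,0,85],[0.01,0,4.45,0,85],[0.01,0,4.45,0,54],[0.01,0,4.45,0,54],[0.01,0,4.45,0,54],[0.01,0,4.45,0,54],[0.01,0,4.45,0,54],[0.01,0,4.45,0,54]]' 60; python3 -m crank '[[0,0,-0.4,0,54],[0,0,-1.4,0,54],[0,0,-2.6,0,54],[0,0,-3.8,0,54],[0,0,-5,0,54],[0,0,-5,0,54]]'
python3 - <<'E'
from h import *
cx,cy,yaw=510.8,297,np.radians(-9.5)
c,s=np.cos(yaw),np.sin(yaw)
W=lambda x,y:(cx+c*x-s*y,cy+s*x+c*y)
print(W(0,-33))
goto(*W(0,-33),210,80.5)
E
```

```text
time: 31.8
ee_pos: [433.5, -34.1, 9.7]
tcp_rot: [2.352, 2.081, 0.004]
contact_force: [-1.0, 2.9, 6.2]
width: 0.658
time: 32.4
ee_pos: [434.5, -34.7, 214.8]
tcp_rot: [2.348, 2.076, 0.011]
contact_force: [0.4, 0.1, -4.7]
width: 0.658
(np.float64(505.35342900659765), np.float64(264.45257514927135))
t32.40 pos [434.5 -34.7 214.8] psi -7.0 q [-0.08 -0.2  -0.13  1.63 -0.    1.61] F [ 0.4  0.1 -4.7] w 56.2 tilt [ 0.01  -0.001 -1.   ]
  units [7.639 0.842 0.133] turn -10.94
```

```bash
python3 -m crank '[[7.64,0.84,-0.4,-10.94,54],[7.64,0.84,-0.4,-10.94,54],[7.64,0.84,-0.4,-10.94,54],[7.64,0.84,-0.4,-10.94,54],[7.64,0.84,-0.4,-10.94,54],[7.64,0.84,-0.4,-10.94,54],[7.64,0.84,-0.4,-10.94,54],[7.64,0.84,-0.4,-10.94,54],[7.64,0.84,-0.4,-10.94,54],[7.64,0.84,-0.4,-10.94,54],[7.64,0.84,-0.4,-10.94,54],[7.64,0.84,-0.4,-10.94,54]]'; python3 -m crank '[[0,0,0.6,0,54],[0,0,1.2,0,54],[0,0,1.2,0,54]]'
python3 - <<'E'
from h import *
goto(505.4,264.5,118,80.5)
V=snap()
np.savez("s7.npz",**{n+"_"+k:V[k][n] for k in "st" for n in("color","intrinsics","R","t")})
a=cv2.resize(V["s"]["color"][160:245,300:385,::-1],(400,400),interpolation=cv2.INTER_CUBIC)
b=cv2.resize(V["t"]["color"][122:207,128:213,::-1],(400,400),interpolation=cv2.INTER_CUBIC)
cv2.imwrite("pics/m18.png",np.hstack([a,b]))
E
```

```text
time: 33.6
ee_pos: [502.9, 264.6, 223.3]
tcp_rot: [-0.265, -3.13, 0.001]
contact_force: [0.3, -0.3, -6.1]
width: 0.658
time: 33.9
ee_pos: [501.7, 263.9, 172.3]
tcp_rot: [-0.265, -3.126, 0.005]
contact_force: [0.3, -0.4, -6.1]
width: 0.657
t33.90 pos [501.7 263.9 172.3] psi 80.3 q [0.48 0.12 0.1  1.55 0.   0.65] F [ 0.3 -0.4 -6.1] w 56.1 tilt [-0.005 -0.003 -1.   ]
  units [-0.094  0.036  1.357] turn -0.02
```

View pics/m18.png

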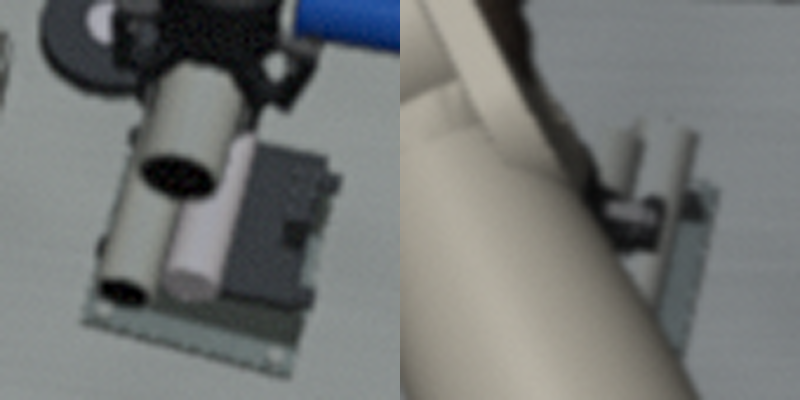

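```bash
python3 - <<'E'
from h import *
V=load()
a=np.radians(-9.5);c,s=np.cos(a),np.sin(a);R=np.array([[c,-s],[s,c]])
f=400/85
for n,k,p,z in (("fat","s",(180,178),191.6),("bar","s",(191,283),91),("tube","s",(124,292),85.4),("fat edge","t",(640,122),191.6)):
    px=(p[0]/f+300-.5,p[1]/f+160-.5) if k=="s" else ((p[0]-400)/f+128-.5,p[1]/f+122-.5)
    P=onz(V[k],px,z); print(n,k,P.round(1),(R.T@(P[:2]-[510.6,295.9])).round(1))
E
python3 -m crank '[[-0.05,0.03,0.6,0,54],[-0.05,0.03,1.1,0,54],[-0.05,0.03,1.3,0,54],[-0.05,0.03,1.3,0,54]]'
```

```text
fat s [563.5 257.6 191.6] [ 58.5 -29.1]
bar s [580.7 279.3  91. ] [71.9 -4.9]
tube s [590.9 234.5  85.4] [ 89.4 -47.3]
fat edge t [571.8 229.  191.6] [ 71.4 -55.9]
time: 34.4
ee_pos: [505.1, 265.4, 123.9]
tcp_rot: [-0.261, -3.13, 0.0]
contact_force: [-0.8, 0.4, -5.8]
width: 0.656
```

```bash
python3 -m crank '[[0.07,-0.02,0.08,0,54],[0.07,-0.02,0.14,0,54],[0.07,-0.02,0.18,0,54],[0.07,-0.02,0.18,0,54]]';python3 -m crank '[[0,0,0.03,0,54],[0,0,0.05,0,54],[0,0,0.05,0,54]]'
```

```text
time: 34.8
ee_pos: [502.4, 265.2, 116.8]
tcp_rot: [0.26, 3.13, 0.0]
contact_force: [0.1, -0.2, -5.0]
width: 0.659
time: 35.1
ee_pos: [502.5, 265.2, 115.2]
tcp_rot: [0.26, 3.13, 0.001]
contact_force: [-2.1, -1.1, 0.4]
width: 0.658
```

Run:
```python
from h import *
goto(505.4,264.5,113.7,80.5)
V=snap()
a=cv2.resize(V["s"]["color"][160:245,300:385,::-1],(500,500),interpolation=cv2.INTER_CUBIC)
cv2.imwrite("pics/m19.png",a)
```

```text
t35.10 pos [502.5 265.2 115.2] psi 80.5 q [ 0.49  0.12 -0.02  1.44 -0.    0.65] F [-2.1 -1.1  0.4] w 56.2 tilt [ 0.001  0.    -1.   ]
  units [-0.075 -0.006  0.039] turn -0.00
```

View pics/m19.png

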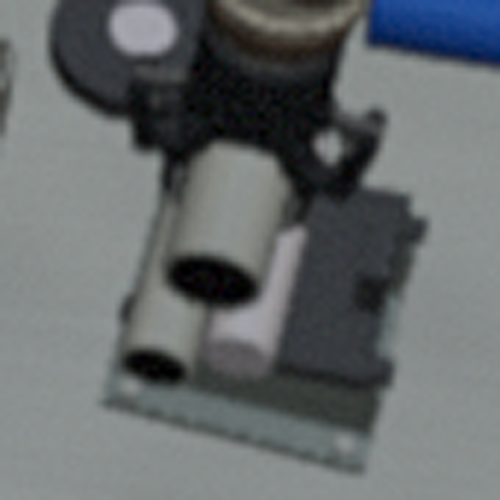

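```bash
python3 - <<'E'
from h import *
V=load()
a=np.radians(-9.5);c,s=np.cos(a),np.sin(a);R=np.array([[c,-s],[s,c]])
f=500/85
for n,p,z in (("fat",(212,282),134),("bar",(240,356),91),("tube",(156,366),85.4)):
    P=onz(V["s"],(p[0]/f+300-.5,p[1]/f+160-.5),z); print(n,P.round(1),(R.T@(P[:2]-[510.6,295.9])).round(1))
E
python3 -m crank '[[0,0,0.03,0,54],[0,0,0.05,0,54],[0,0,0.05,0,54]]'
```

```text
fat [564.  258.2 134. ] [ 58.9 -28.4]
bar [582. 280.  91.] [73.1 -3.9]
tube [591.5 235.   85.4] [ 89.8 -46.7]
time: 35.5
ee_pos: [502.6, 265.3, 114.6]
tcp_rot: [0.26, 3.129, 0.002]
contact_force: [-4.9, -3.2, 13.0]
width: 0.663
```

```bash
python3 -m crank '[[0,0,-0.05,0,56],[0,0,-0.05,0,58],[0,0,-0.05,0,60],[0,0,-0.05,0,64],[0,0,-0.05,0,72],[0,0,-0.05,0,82],[0,0,-0.05,0,84],[0,0,-0.05,0,84]]' 30; python3 -m crank '[[0,0,-0.4,0,84],[0,0,-1,0,84],[0,0,-2,0,84],[0,0,-3,0,84],[0,0,-4,0,84]]'; python3 -m crank '[[0,-5,-0.5,0,84],[0,-5,-0.5,0,84],[0,-5,-0.5,0,84],[0,-5,-0.5,0,84],[0,-5,-0.5,0,84],[0,-5,-0.5,0,84]]'
python3 - <<'E'
from h import *
goto(505.4,264.5,113.7,80.5)
V=snap()
np.savez("s8.npz",**{n+"_"+k:V[k][n] for k in "st" for n in("color","intrinsics","R","t")})
a=cv2.resize(V["s"]["color"][165:240,305:380,::-1],(400,400),interpolation=cv2.INTER_CUBIC)
b=cv2.resize(V["t"]["color"][132:207,128:203,::-1],(400,400),interpolation=cv2.INTER_CUBIC)
cv2.imwrite("pics/m20.png",np.hstack([a,b]))
cv2.imwrite("pics/m21.png",cv2.resize(V["s"]["color"][:,:,::-1],(800,600)))
E
```

```text
time: 36.3
ee_pos: [502.3, 265.2, 114.5]
tcp_rot: [0.26, 3.131, 0.0]
contact_force: [0.2, -0.4, 0.5]
width: 0.987
time: 36.8
ee_pos: [502.1, 265.0, 276.2]
tcp_rot: [0.26, 3.131, 0.0]
contact_force: [1.4, 1.2, 0.9]
width: 0.984
time: 37.4
ee_pos: [469.3, 67.0, 295.0]
tcp_rot: [0.264, 3.129, 0.001]
contact_force: [0.4, 0.8, -0.1]
width: 0.979
t37.40 pos [469.3  67.  295. ] psi 80.3 q [ 0.14 -0.06  0.15  1.78  0.    0.31] F [ 0.4  0.8 -0.1] w 83.6 tilt [ 0.001  0.    -1.   ]
  units [-0.056  5.017  4.536] turn -0.02
```

View pics/m20.png

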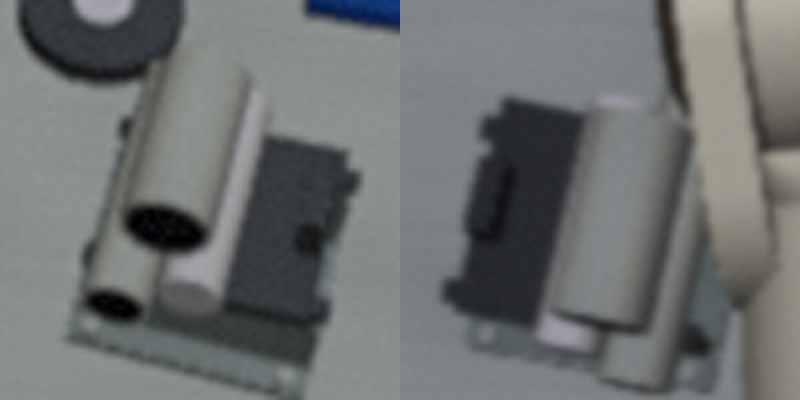

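View pics/m21.png

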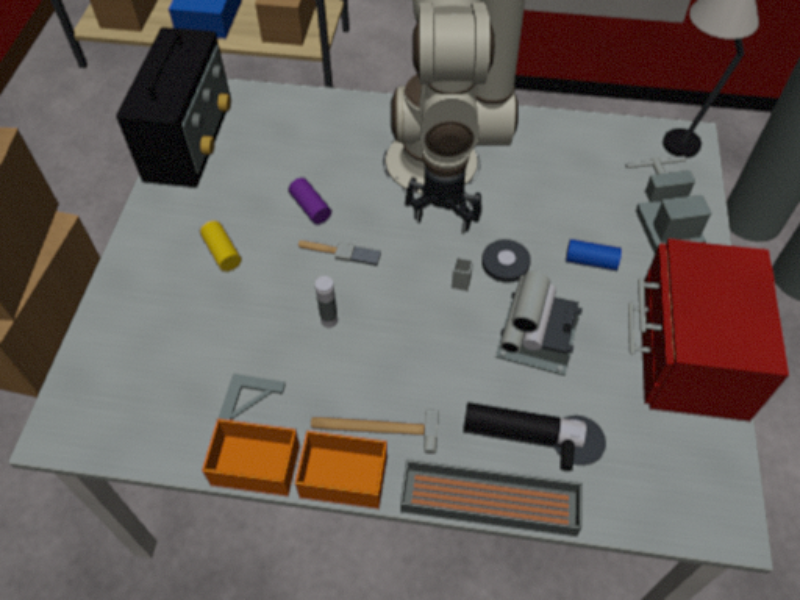

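```bash
python3 -m crank '[[0,-1,0,0,84],[0,-1,0,0,84],[0,-1,0,0,84],[0,-1,0,0,84],[0,-1,0,0,84]]' >/dev/null
python3 - <<'E'
from h import *
from cell import hand_in
A=load("s8.npz");V=snap()
d=np.abs(A["s"]["color"].astype(int)-V["s"]["color"].astype(int)).max(2)[165:245,305:385]
print("max/mean diff in stack region",d.max(),d.mean())
B=load("s0.npz"); D=np.abs(B["t"]["color"].astype(int)-A["t"]["color"].astype(int)).max(2)
if d.max()<35: print(hand_in())
E
```

```text
max/mean diff in stack region 19 2.443125
the job is handed in; nothing more can be done
None
```

The stack is built and handed in after about 38 s of the 72 s. In the order asked, I laid the long tube in the V, the bar on the shelf against it, the chock's nose against the bar, and the fat tube in the valley on top.

**Last checks:**
- **Stack:** in the last pictures the stack matches the description. The end positions in the scene view put the tube, bar and fat tube within about 2 mm of centred along the ribs. The stack did not move between the last two pictures, 0.6 s apart.
- **Bench and robot:** in the final picture the other things look to be where they started, judged by eye. The gripper is open and clear of everything.
- **Forces:** the largest wrist force I saw was about 30 N, when I pressed the chock down on the shelf.

**What went less cleanly:**
- **Camera disagreement:** the two views differ by 3–6 mm, the top view reading farther along the bars. Judged by it alone, the tube and bar sat about 5 mm off centre. The 2 mm figure is from the scene view, and I could not get a usable top-view reading for the fat tube.
- **Bar:** the fingers would not fit between bar and tube, so I let the bar go about 25 mm up the shelf and it rolled down against the tube.
- **Chock:** the nose touched the bar lightly once on the way down, at about 5 N. The chock would not tilt in the grip when pressed, so on release its nose tipped the last few millimetres onto the shelf. I then gripped it again and slid it against the bar until about 9 N resisted. It crept another millimetre at steady force, so "snug" rests on that force and on the pictures.

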